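# Read the contact tags of a sample canister

### The job

Log in the square sample canister at the tag reader: pick it up and press the centre of the round tag on each of its three tagged sides squarely against the tip of the slanted spring probe, in the order of the ribs on the sides: one, two, three. Each time press gently with about 10 N (never above 20 N), so that the probe gives about 3 mm, hold it there for half a second, and set the canister down and take it anew when your fingers cover the next tag. Then stand it upright in the low tray and let go, without ever dropping it and leaving everything else on the bench where it is.

Things in the scene. Friction and masses are not known exactly. Their poses are not given: they have to be found in the camera images.
- canister: Square aluminium canister, 50 x 50 x 130 mm tall, 0.25 to 0.5 kg, upright on the bench at any yaw. Origin: centre of underside; z up its axis. High on three flat sides a flush round steel tag, below it dark upright ribs (20 to 65 mm height): 1 rib on the +x side, 2 on -x (opposite), 3 on +y; the -y side is plain. A grip high on the 3-rib and plain sides covers tag 3 and leaves tags 1 and 2 free.
- reader: Tag reader fixed to the bench: white base 140 x 120 x 18 mm, grey column, white head up to 300 mm high, from which a slim steel probe points down towards the robot side. Origin: under the base, 15 mm from its middle towards the front, below the column; its front faces its own -x; it may stand turned.
- probe_tip (a point): Probe tip: steel dome 16 mm across on a 12 mm rod, 52 mm clear of a 26 mm collar on the head (54 wide, 46 high). It lies 140 mm in front of the reader's origin, 230 mm above the bench. Its x axis runs along the probe into the head, 15 degrees above level; y is level. A side squarely on the probe faces along this x: the canister leans 15 degrees, top away from the reader.
- probe (a joint): How far the probe is pushed in, in m: 0 is fully out, stop at 0.009. A spring returns it; it takes about 3 N for each mm, starting from nothing.
- tray: Low grey tray fixed to the bench, 150 x 150 mm outside, walls 5 mm thick and 16 mm high. Origin: centre of its underside.
- tray_in (a point): Centre of the tray's inner floor, 5 mm above the bench; axes along the tray's sides (inside 140 x 140 mm).
- tag1 (a point): Centre of the contact tag on the one-rib (+x) side of the canister: a flush steel disc 20 mm across on the side's centre line, 95 mm above the underside. Axes as the canister's.
- tag2 (a point): Centre of the contact tag on the two-rib (-x) side of the canister: a flush steel disc 20 mm across on the side's centre line, 95 mm above the underside. Axes as the canister's.
- tag3 (a point): Centre of the contact tag on the three-rib (+y) side of the canister: a flush steel disc 20 mm across on the side's centre line, 95 mm above the underside. Axes as the canister's.
- tube_rack: Bystander: clear tube rack, 75 x 200 x 80 mm, with white tubes under orange caps to 115 mm high. Origin: centre of its underside.
- tip_box: Bystander: blue pipette-tip box with lid, 89 x 129 x 63 mm. Origin: centre of its underside.
- orange_cap: Bystander: loose orange tube cap, 34 mm across, 14 mm high. Origin: centre of its underside.
- dish: Bystander: clear covered culture dish, 94 mm across, 18 mm high. Origin: centre of its underside.
- bottle_a: Bystander: clear bottle with green cap, 60 mm across, 150 mm high. Origin: centre of its underside.
- bottle_b: Bystander: clear bottle with green cap, 60 mm across, 150 mm high. Origin: centre of its underside.
- tissue_box: Bystander: cardboard tissue box, 220 x 115 x 75 mm. Origin: centre of its underside.
- slide_box: Bystander: grey slide box with clear lid, 90 x 70 x 43 mm. Origin: centre of its underside.
Things that resemble listed ones, but are neither listed nor needed, are in the scene too. Of the things that look like the tray, the larger one is meant.

How it is judged:
On the way, in this order (a step that is already met when the one before it is completed fails the run):
1. the tag of the one-rib side is pressed squarely on the probe's tip (within 9 mm of the tag's centre, within 0.15 rad of square, probe in by over 2 mm) for 0.4 s (distance between tag1 and probe_tip below 0.009 m and value of joint probe above 0.002 m and angle between the x axis of canister and the x axis of probe_tip, either way round below 0.15 rad), for 0.4 s.
2. the tag of the two-rib side is pressed squarely on the probe's tip (within 9 mm of the tag's centre, within 0.15 rad of square, probe in by over 2 mm) for 0.4 s (distance between tag2 and probe_tip below 0.009 m and value of joint probe above 0.002 m and angle between the x axis of canister and the x axis of probe_tip, either way round below 0.15 rad), for 0.4 s.
3. the tag of the three-rib side is pressed squarely on the probe's tip (within 9 mm of the tag's centre, within 0.15 rad of square, probe in by over 2 mm) for 0.4 s (distance between tag3 and probe_tip below 0.009 m and value of joint probe above 0.002 m and angle between the y axis of canister and the x axis of probe_tip, either way round below 0.15 rad), for 0.4 s.
At the end, for the whole second after the job is handed in: The canister stands upright (within 0.08 rad) and still on the floor of the tray, wholly inside its walls (its axis within 48 mm of the tray's centre along both sides), released, with the probe sprung back out (x of canister in the frame of tray_in between -0.048 and 0.048 m and y of canister in the frame of tray_in between -0.048 and 0.048 m and z of canister in the frame of tray_in between -0.004 and 0.005 m and angle between canister's own z axis and vertical below 0.08 rad and linear speed of canister below 0.02 m/s and value of joint probe below 0.001 m); the robot touches nothing.
It fails at once if the canister is pressed on the reader with more than 20 N (contact force between canister and reader above 20 N).
It fails at once if the canister falls: it moves faster than 0.4 m/s with no finger on it (linear speed of canister above 0.4 m/s and contact force between the fingers and canister below 0.1 N).
It fails at once if a bystander is moved by more than 30 mm (distance of any of tube_rack, tip_box, orange_cap, dish, bottle_a, bottle_b, tissue_box, slide_box from where it was at the start of the episode above 0.03 m).
It also fails if it takes over 72 s, if anything falls off the work surface, if the arm or the gripper's body presses on something with over 40 N, if the wrist force passes 120 N, or if a joint passes its speed limit or range.

### The arm

A 7-joint arm with a two-finger parallel gripper is mounted at the origin on the work surface. World frame = base frame: x ahead of the robot, y to its left, z up, the work surface at z = 0. Lengths are in m, angles in rad, forces in N, time in s.
With the tool pointing down it reaches from about 0.425 to 0.875 m from the base axis. Payload 9.9 kg.
Tool frame: the origin (TCP) lies midway between the tips of the shut fingers; the grasp point (between the pads) lies 19 mm behind it; z points along the fingers, y is the direction in which the jaws open and shut (so a half turn about z gives the same grasp; the last joint's range is limited). The gripper opens to 85 mm and grips with 20 to 120 N. Pads are 22 mm wide; open, the fingers measure 114 mm over their backs; the gripper's body (76 mm by 85 mm) begins 54 mm behind the grasp point. The pads swing forward as they close: fully open they stand 13 mm farther back than shut.
Start: joints at [-1.241, 0.576, 0.025, 1.437, -0.015, 1.129, -0.057], TCP at [0.271, 0.618, 0.231] pointing down, gripper open.
Joint ranges: [-2.76, 2.76], [-0.34, 2.15], [-1.52, 1.57], [0.19, 2.46], [-1.09, 4.23], [0.17, 1.99], [-2.82, 2.82]. Speed limits (rad/s): [2.22, 2.22, 3.01, 3.01, 3.14, 3.14, 3.14].

### API

Orientations are given as a unit quaternion [x, y, z, w].
In Python, from plant import bot, viewer gives the robot as it stands.
- The arm moves only by the tool carry_out, never from a script. Its argument "commands" is a list of rows, each an object with "delta_pos": the shift along the tool's x, y, z in mm, a list of three; "delta_rot": the turn, a rotation vector about the tool's x, y, z in rad, a list of three; "jaw": the gripper's target within -1 to 1 (shut at 1, half-way at 0, fully open at -1). A call has 1 to 12 rows; each row shifts and turns the commanded pose from where the row before left it, along the tool's axes as they then stand; what a row does not reach is not made up. A row lasts 1/12 s, in which the tool goes at most 41.7 mm and 7.16 degrees, less where a joint would pass 70% of its speed; a pose out of reach is approached as far as the arm can. A call with a gripper value outside its range is refused whole. The fingers move at their own pace and stop on an object; "squeeze" is the grip in N (left out, the last holds). Time passes only in rows, so rows that do not move let the fingers close. It gives the time, the measured TCP pose, the force and the opening at its end, in the units of the state.
- bot.get_obs(): the state, without advancing time (a new reading comes with each control period).
- viewer.read_camera(name): name is "scene" or "top"; returns (picture, depth): 384x512x3 uint8, blue, green, red; 384x512 float32, m along the optical axis (not along the pixel's ray), 0 where there is no reading.
- viewer.camera_model(name): a dict with "vfov" (degrees; the focal length in pixels is half the picture's height over the tangent of half this angle, whatever the lens; pixels are square), "cx", "cy" (the principal point, pixels), "dist_coeffs" ([k1, k2, p1, p2, k3] as OpenCV has them; the pictures are not rectified), "rvec" (rotation vector, rad) and "tvec" (3), from world to camera coordinates, as OpenCV has them. Camera axes: x right, y down, z forward; pixel columns grow to the right and rows downward; lengths in m; the calibration is good to about 2 mm. A picture is of the moment at which its call begins. camera_model takes no time and is no camera call.
- bot.sign_off(): hands the job in, once; it reports no verdict.
The state is a dict: "time_s": time; "joints": joint angles; "joint_vel": joint speeds; "effort": joint torques, N m; "eef_pos": TCP position; "ee_rot": TCP orientation; "wrist_force": force on the tool from outside, world axes, zero at the start; "moment": the same for the moment, N m; "finger_gap": finger opening in m.
Only numpy, scipy, OpenCV 4.12 (cv2) and the standard library are available. Lean on these libraries where they do the work, as an engineer would, in place of code of your own. Each camera call takes 0.05 s, during which the arm holds its last target. There are 200 camera calls.

## Working session

There is one attempt and no reset: what is moved stays moved. The work goes in short steps, Python scripts to look and compute and a tool call to move; the robot and the scene stay as the last step left them, time stands still between calls to the robot, and variables do not carry over. Pictures are saved under pics/ and viewed, about 8 in all and at most 12, crops included, and the job is handed in when it is done.

Besides the shell and the picture viewer there is one more tool, called as name(argument=value, ...), one argument or row to a line, values as JSON. carry_out: Moves the arm, as the interface text tells. Its arguments: {"type":"object","properties":{"commands":{"type":"array"},"squeeze":{"type":"number"}},"required":["commands"]}

```bash
ls; mkdir -p pics; cat > h.py <<'E'
import numpy as np,cv2
from plant import bot,viewer
from scipy.spatial.transform import Rotation as R
def cam(n):
    m=viewer.camera_model(n);f=192/np.tan(np.radians(m['vfov'])/2)
    K=np.array([[f,0,m['cx']],[0,f,m['cy']],[0,0,1]]);Rm=cv2.Rodrigues(np.array(m['rvec'],float))[0]
    return K,np.array(m['dist_coeffs'],float),Rm,np.array(m['tvec'],float).ravel()
def rays(n,uv):
    K,d,Rm,t=cam(n);p=cv2.undistortPoints(np.array(uv,float).reshape(-1,1,2),K,d).reshape(-1,2)
    return -Rm.T@t,np.c_[p,np.ones(len(p))]@Rm
def onz(n,uv,z):
    c,r=rays(n,uv);return c+r*((np.asarray(z)-c[2])/r[:,2])[:,None]
def cloud(n,D):
    v,u=np.mgrid[:384,:512];c,r=rays(n,np.c_[u.ravel(),v.ravel()]);return (c+r*D.reshape(-1,1)).reshape(384,512,3)
def proj(n,P):
    K,d,Rm,t=cam(n);return cv2.projectPoints(np.array(P,float).reshape(-1,1,3),Rm,t,K,d)[0].reshape(-1,2)
E
python3 - <<'E'
from h import *
for n in('scene','top'):
    I,D=viewer.read_camera(n);np.savez(f'{n}0.npz',I=I,D=D);print(n,rays(n,[[256,192]]))
    cv2.imwrite(f'pics/{n}0.png',cv2.resize(I,(800,600),interpolation=cv2.INTER_CUBIC))
print(bot.get_obs())
E
```

```text
pics
scene (array([1.38743052, 0.68112797, 1.4691036 ]), array([[-0.50179914, -0.39423665, -0.76994689]]))
top (array([0.36339571, 0.01816742, 1.72746339]), array([[ 0.08216366, -0.00822598, -0.99689159]]))
{'time_s': 0.1, 'joints': array([-1.24079988,  0.57646634,  0.02486033,  1.43782345, -0.01499988,
        1.12903765, -0.0565388 ]), 'joint_vel': array([ 1.37441672e-03, -3.83184768e-03, -1.66815721e-04, -3.79557736e-03,
        4.27110395e-05, -4.59493669e-04,  9.19694053e-04]), 'effort': array([ 6.38348327e-03, -7.67293167e+01,  2.25774407e+00, -2.86603260e+01,
        1.58509664e-02,  8.53802834e-03, -2.62722835e-05]), 'eef_pos': array([0.27124182, 0.61764552, 0.23051709]), 'ee_rot': array([ 2.05433592e-01,  9.78670751e-01, -7.66216877e-04, -1.16268338e-04]), 'wrist_force': array([0.182302  , 0.72622557, 0.27060106]), 'moment': array([ 0.03240207, -0.00063535, -0.0505446 ]), 'finger_gap': 0.08573999975043162}
```

View pics/scene0.png

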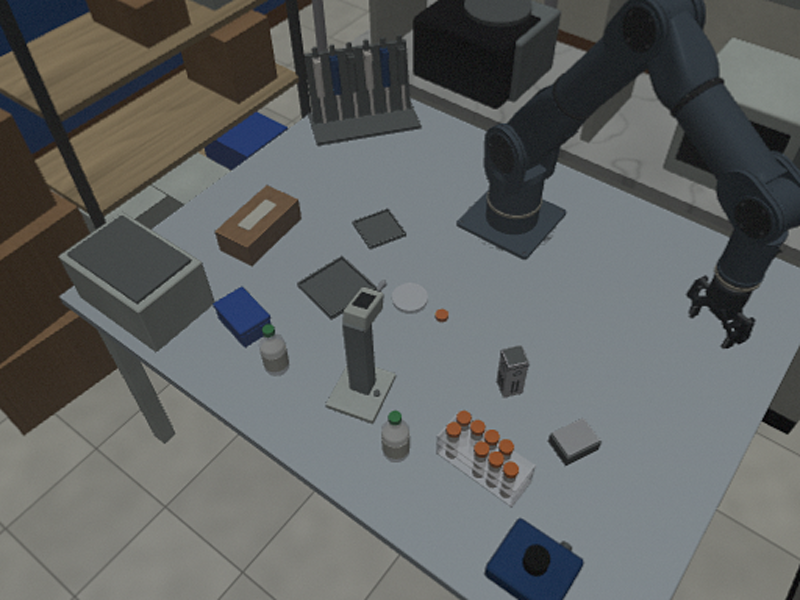

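View pics/top0.png

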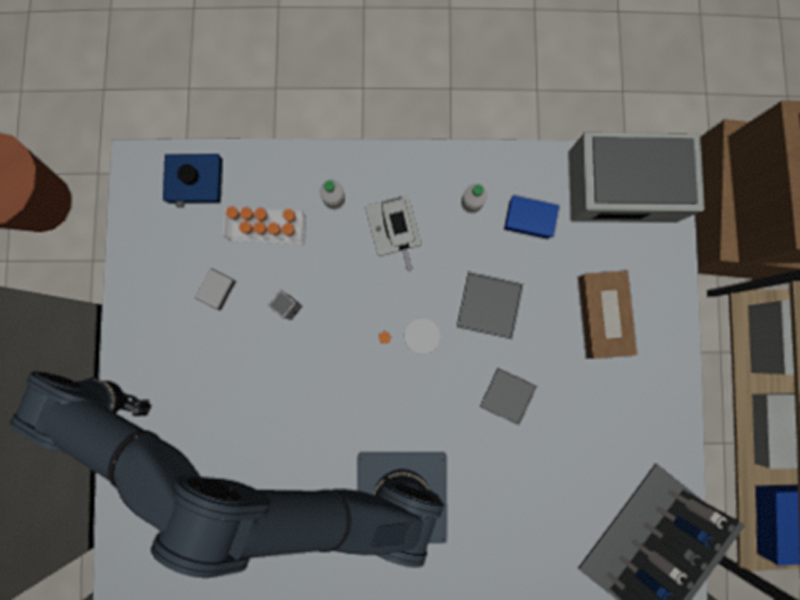

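The scene view shows the canister at (512,370), the reader base at (360,393) and its probe at (378,287), all in the 800-wide picture. There are two trays in the top view: (490,305), the larger, and (508,395), the smaller, so the first fits the description. I'll measure both and crop the canister and trays.

```bash
python3 - <<'E'
from h import *
S={n:np.load(n+'0.npz') for n in('scene','top')}
I,D=S['top']['I'],S['top']['D'];C=cloud('top',D)
def sel(u0,u1,v0,v1,z0,z1):
    s=np.zeros((384,512),bool);s[int(v0*.64):int(v1*.64),int(u0*.64):int(u1*.64)]=1
    return s&(C[...,2]>z0)&(C[...,2]<z1)&(D>0)
def rect(name,m):
    P=C[m]; r=cv2.minAreaRect(P[:,:2].astype(np.float32)); print(name,m.sum(),'c',np.round(r[0],4),'sz',np.round(r[1],4),'ang',round(r[2],1),'z',np.round(np.percentile(P[:,2],[5,50,95]),4))
rect('can top',sel(260,310,280,330,.115,.15))
rect('base',sel(355,430,190,265,.008,.03))
rect('head',sel(355,430,180,280,.245,.32))
rect('probe',sel(395,420,245,280,.2,.245))
def dark(u0,u1,v0,v1,z):
    g=I.max(2).astype(int);s=np.zeros((384,512),np.uint8);a=[int(x*.64) for x in(v0,v1,u0,u1)]
    s[a[0]:a[1],a[2]:a[3]]=(g[a[0]:a[1],a[2]:a[3]]<125);
    c=max(cv2.findContours(s,0,cv2.CHAIN_APPROX_NONE)[0],key=cv2.contourArea).reshape(-1,2)
    X=onz('top',c,z)[:,:2].astype(np.float32);r=cv2.minAreaRect(X);print('tray',np.round(r[0],4),np.round(r[1],4),r[2],len(c))
dark(440,540,260,350,.016);dark(465,550,360,435,.016)
# scene cloud for probe
Cs=cloud('scene',S['scene']['D'])
a=Cs[175:195,235:252];m=(a[...,2]>.2)&(a[...,2]<.3)
print('scene probe pts',np.round(a[m][::3],3).tolist()[:40])
A=cv2.resize(S['scene']['I'][205:265,305:350],None,fx=8,fy=8,interpolation=2)[:480]
B=cv2.resize(S['top']['I'][160:280,230:350],(420,420),interpolation=2);B=cv2.copyMakeBorder(B,0,60,0,0,0)
cv2.imwrite('pics/crop1.png',np.clip(np.hstack([A,B])*1.6,0,255).astype(np.uint8))
E
```

```text
can top 179 c [0.4866 0.2953] sz [0.0519 0.0501] ang 52.5 z [0.1223 0.1313 0.1371]
base 506 c [0.7035 0.027 ] sz [0.1978 0.1963] ang 0.8 z [0.009  0.0178 0.0256]
head 499 c [0.6451 0.0085] sz [0.1537 0.0536] ang 14.8 z [0.2565 0.2822 0.2943]
probe 38 c [ 0.579  -0.0102] sz [0.0456 0.0128] ang 13.5 z [0.2342 0.2404 0.2445]
tray [ 0.4931 -0.2302] [0.1519 0.1521] 77.66268920898438 139
tray [ 0.2569 -0.2744] [0.1161 0.1139] 64.13728332519531 99
scene probe pts [[0.562, -0.019, 0.236], [0.569, -0.014, 0.241], [0.572, -0.016, 0.237], [0.566, -0.007, 0.238], [0.577, -0.008, 0.242], [0.582, -0.017, 0.235], [0.58, -0.005, 0.241], [0.59, -0.01, 0.242], [0.581, -0.004, 0.237], [0.621, -0.001, 0.272], [0.603, -0.004, 0.254], [0.589, -0.002, 0.241], [0.624, 0.002, 0.272], [0.619, 0.01, 0.274], [0.588, -0.004, 0.234], [0.629, 0.005, 0.273], [0.622, 0.012, 0.272], [0.614, 0.024, 0.273], [0.632, 0.008, 0.273], [0.629, 0.018, 0.278], [0.62, 0.023, 0.273], [0.644, 0.009, 0.281], [0.639, 0.018, 0.282], [0.63, 0.024, 0.278], [0.618, 0.026, 0.268], [0.646, 0.015, 0.281], [0.636, 0.02, 0.275], [0.628, 0.026, 0.272], [0.648, 0.012, 0.277], [0.643, 0.021, 0.279], [0.637, 0.029, 0.278], [0.624, 0.03, 0.266], [0.651, 0.023, 0.281], [0.645, 0.031, 0.282], [0.63, 0.031, 0.267], [0.657, 0.024, 0.284], [0.651, 0.032, 0.283], [0.635, 0.031, 0.267], [0.666, 0.027, 0.289], [0.657, 0.033, 0.285]]
```

View pics/crop1.png

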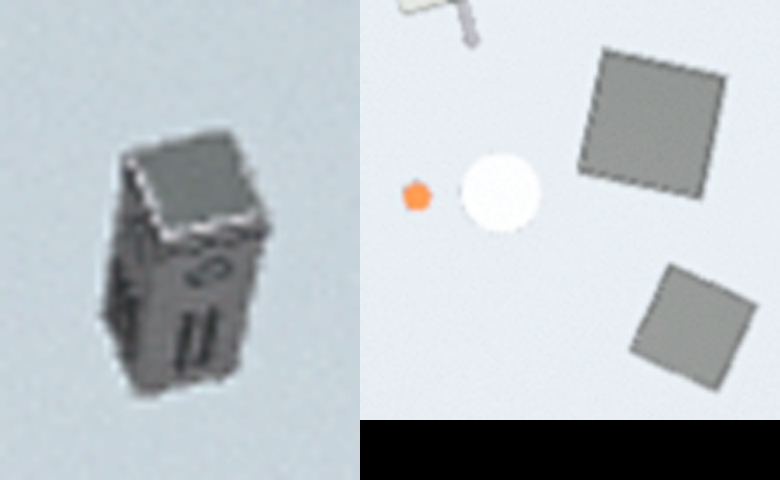

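The crop shows the two-rib side facing the scene camera's right and a heavily ribbed side (three) on the left. That gives normals at about 52° and -37°, so canister +x points to about -127°. The tray at top (490,305) measures 152 mm and the other 115 mm, so the first is the one meant. Next I'll refine the probe tip and the canister.

```bash
python3 - <<'E'
from h import *
S={n:np.load(n+'0.npz') for n in('scene','top')}
I,D=S['top']['I'],S['top']['D'];C=cloud('top',D)
# head direction
m=np.zeros((384,512),bool);m[115:182,225:280]=1
mm=m&(C[...,2]>.255)&(C[...,2]<.31);P=C[mm][:,:2].astype(np.float32);r=cv2.minAreaRect(P);print('head',r)
for lo,hi in((.262,.275),(.275,.3)):
    q=C[m&(C[...,2]>lo)&(C[...,2]<hi)];print(len(q),q.mean(0))
# base: bright pixels at z .018
g=I.min(2);b=(m&(C[...,2]>.010)&(C[...,2]<.026));
q=C[b];th=np.radians(14.8);u=np.array([np.cos(th),np.sin(th)]);v=np.array([-u[1],u[0]])
print('base along',np.percentile(q[:,:2]@u,[0,1,2,5,95,98,99,100]),'across',np.percentile(q[:,:2]@v,[0,1,2,5,95,98,99,100]))
# probe
for n in S:
    Cn=cloud(n,S[n]['D']);q=Cn[(abs(Cn[...,0]-.575)<.05)&(abs(Cn[...,1]+.01)<.03)&(Cn[...,2]>.2)&(Cn[...,2]<.252)&(S[n]['D']>0)]
    a=q[:,:2]@u;w=q[:,:2]@v;print(n,len(q),'along',np.sort(a)[:6],'across med',np.median(w),'pct',np.percentile(w,[5,95]), 'z fit',np.polyfit(a-a.min(),q[:,2],1),'across fit',np.polyfit(a-a.min(),w,1))
# canister
for n,(v0,v1,u0,u1) in dict(top=(178,210,165,200),scene=(215,245,310,345)).items():
    Cn=cloud(n,S[n]['D'])[v0:v1,u0:u1].reshape(-1,3);q=Cn[(Cn[:,2]>.122)&(Cn[:,2]<.14)]
    print(n,len(q),cv2.minAreaRect(q[:,:2].astype(np.float32)),q.mean(0))
A=cv2.resize(I[140:185,240:285],(400,400),interpolation=2);B=cv2.resize(S['scene']['I'][170:215,215:260],(400,400),interpolation=2)
cv2.imwrite('pics/crop2.png',np.clip(np.hstack([A,B])*1.4,0,255).astype(np.uint8))
E
```

```text
head ((0.6604952812194824, 0.012481048703193665), (0.12188772112131119, 0.0535794198513031), 14.92429256439209)
99 [0.64116595 0.00798046 0.27020238]
356 [0.66607119 0.0142964  0.28588934]
base along [0.53656829 0.56856178 0.57804472 0.61872916 0.75218789 0.75705414
 0.76509544 0.83279533] across [-0.29510759 -0.25450312 -0.23738024 -0.21618051 -0.09798215 -0.07884969
 -0.06290576 -0.03994031]
scene 29 along [0.53577481 0.53848167 0.54047714 0.54304809 0.54438228 0.54559504] across med -0.15605314083863717 pct [-0.16289105 -0.15177545] z fit [0.2281803  0.23475222] across fit [ 0.06909561 -0.15781691]
top 50 along [0.53433706 0.53567171 0.53613063 0.53801662 0.53812561 0.53929728] across med -0.1571061652935421 pct [-0.16306429 -0.1516249 ] z fit [0.22274042 0.23680222] across fit [ 0.01134133 -0.15742552]
top 168 ((0.48676735162734985, 0.2958752512931824), (0.05022360756993294, 0.04988984018564224), 53.28138732910156) [0.4861374  0.29502103 0.13151649]
scene 184 ((0.4917048215866089, 0.29651519656181335), (0.05699518322944641, 0.051168277859687805), 50.30247116088867) [0.49283123 0.29624817 0.12958285]
```

View pics/crop2.png

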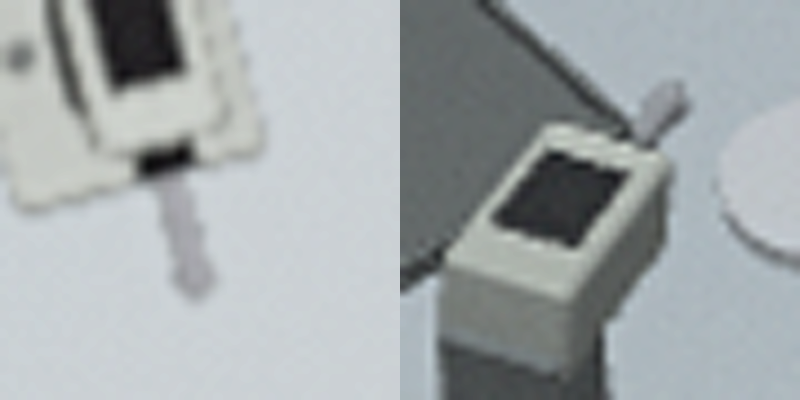

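Tip ≈ (0.556, -0.015, 0.230), reader yaw ≈ 14.8°. The base edges and head axis agree with the given sizes. Canister ≈ (0.4875, 0.2955), faces at 52.8° and -37.2°. Now I'll move over the canister.

carry_out(
  commands=[
    {"delta_pos": [-27.3, -17.4, 0], "delta_rot": [0, 0, 0], "jaw": -1},
    {"delta_pos": [-27.3, -17.4, 0], "delta_rot": [0, 0, 0], "jaw": -1},
    {"delta_pos": [-27.3, -17.4, 0], "delta_rot": [0, 0, 0], "jaw": -1},
    {"delta_pos": [-27.3, -17.4, 0], "delta_rot": [0, 0, 0], "jaw": -1},
    {"delta_pos": [-27.3, -17.4, 0], "delta_rot": [0, 0, 0], "jaw": -1},
    {"delta_pos": [-27.3, -17.4, 0], "delta_rot": [0, 0, 0], "jaw": -1},
    {"delta_pos": [-27.3, -17.4, 0], "delta_rot": [0, 0, 0], "jaw": -1},
    {"delta_pos": [-27.3, -17.4, 0], "delta_rot": [0, 0, 0], "jaw": -1},
    {"delta_pos": [-27.3, -17.4, 0], "delta_rot": [0, 0, 0], "jaw": -1},
    {"delta_pos": [-27.3, -17.4, 0], "delta_rot": [0, 0, 0], "jaw": -1},
    {"delta_pos": [-27.3, -17.4, 0], "delta_rot": [0, 0, 0], "jaw": -1},
    {"delta_pos": [-27.3, -17.4, 0], "delta_rot": [0, 0, 0], "jaw": -1},
  ],
  squeeze=70,
)

```text
time_s: 1.1
eef_pos: [0.4879, 0.2936, 0.2311]
ee_rot: [0.205, 0.979, -0.0, -0.0]
wrist_force: [1.1, 0.1, -0.6]
finger_gap: 0.0854
```

carry_out(
  commands=[
    {"delta_pos": [0, 0, 0], "delta_rot": [0, 0, 0.1204], "jaw": -1},
    {"delta_pos": [0, 0, 0], "delta_rot": [0, 0, 0.1204], "jaw": -1},
    {"delta_pos": [0, 0, 0], "delta_rot": [0, 0, 0.1204], "jaw": -1},
    {"delta_pos": [0, 0, 0], "delta_rot": [0, 0, 0.1204], "jaw": -1},
    {"delta_pos": [0, 0, 0], "delta_rot": [0, 0, 0.1204], "jaw": -1},
    {"delta_pos": [0, 0, 0], "delta_rot": [0, 0, 0.1204], "jaw": -1},
    {"delta_pos": [0, 0, 0], "delta_rot": [0, 0, 0.1204], "jaw": -1},
    {"delta_pos": [0, 0, 0], "delta_rot": [0, 0, 0.1204], "jaw": -1},
    {"delta_pos": [0, 0, 0], "delta_rot": [0, 0, 0.1204], "jaw": -1},
    {"delta_pos": [0, 0, 0], "delta_rot": [0, 0, 0.1204], "jaw": -1},
  ],
)

```text
time_s: 1.93
eef_pos: [0.4872, 0.2951, 0.231]
ee_rot: [0.726, 0.688, -0.0, -0.0]
wrist_force: [-0.3, 0.5, -0.6]
finger_gap: 0.0852
```

carry_out(
  commands=[
    {"delta_pos": [0, 0, 0], "delta_rot": [0, 0, 0.1204], "jaw": -1},
    {"delta_pos": [0, 0, 0], "delta_rot": [0, 0, 0.1204], "jaw": -1},
    {"delta_pos": [0, 0, 0], "delta_rot": [0, 0, 0.1204], "jaw": -1},
    {"delta_pos": [0, 0, 0], "delta_rot": [0, 0, 0.1204], "jaw": -1},
    {"delta_pos": [0, 0, 0], "delta_rot": [0, 0, 0.1204], "jaw": -1},
    {"delta_pos": [0, 0, 0], "delta_rot": [0, 0, 0], "jaw": -1},
    {"delta_pos": [0, 0, 0], "delta_rot": [0, 0, 0], "jaw": -1},
  ],
)

```text
time_s: 2.52
eef_pos: [0.4871, 0.2952, 0.231]
ee_rot: [0.895, 0.447, -0.0, 0.0]
wrist_force: [0.5, 0.1, 0.1]
finger_gap: 0.0855
```

```bash
cat >> h.py <<'E'
def st():
    o=bot.get_obs();q=R.from_quat(o['ee_rot']);M=q.as_matrix()
    print('t',round(o['time_s'],2),'p',np.round(o['eef_pos'],4),'phi',round(np.degrees(np.arctan2(M[1,1],M[0,1])),2),'z',np.round(M[:,2],4),'F',np.round(o['wrist_force'],2),'gap',round(o['finger_gap'],4),'J',np.round(o['joints'],2));return np.array(o['eef_pos']),q
def tgt(phi,lean=0,th=14.8):
    "tool pointing down, y at azimuth phi deg, then leaned so the tool z tips towards azimuth th"
    f=np.radians(phi);y=np.array([np.cos(f),np.sin(f),0]);z=np.array([0,0,-1.]);M=np.c_[np.cross(y,z),y,z]
    a=np.radians(th);ax=np.array([np.sin(a),-np.cos(a),0])  # -z tips towards th
    return R.from_rotvec(-ax*0+ -np.radians(lean)*ax)*R.from_matrix(M)
def plan(P,Q):
    p,q=st();print('need mm',np.round(q.inv().apply(np.array(P)-p)*1e3,1),'rot',np.round((q.inv()*Q).as_rotvec(),4))
E
python3 - <<'E'
from h import *
plan([.4875,.2955,.088],tgt(-37.2)); print(proj('top',[[.5564,-.0154,.23]]),proj('scene',[[.5564,-.0154,.23]]), tgt(0,15).as_matrix()[:,2])
E
```

```text
t 2.52 p [0.4871 0.2952 0.231 ] phi -36.96 z [-4.e-04 -7.e-04 -1.e+00] F [0.54 0.11 0.09] gap 0.0855 J [-0.98  0.47  0.54  1.74 -0.28  1.02 -0.98]
need mm [6.00e-01 1.00e-01 1.43e+02] rot [0.0001 0.0008 0.0042]
[[261.92627926 172.70991953]] [[245.91786675 179.6901897 ]] [-0.25023231 -0.06611423 -0.96592583]
```

carry_out(
  commands=[
    {"delta_pos": [0.6, 0, 20], "delta_rot": [0, 0, 0.004], "jaw": -1},
    {"delta_pos": [0, 0, 25], "delta_rot": [0, 0, 0], "jaw": -1},
    {"delta_pos": [0, 0, 25], "delta_rot": [0, 0, 0], "jaw": -1},
    {"delta_pos": [0, 0, 25], "delta_rot": [0, 0, 0], "jaw": -1},
    {"delta_pos": [0, 0, 20], "delta_rot": [0, 0, 0], "jaw": -1},
    {"delta_pos": [0, 0, 18], "delta_rot": [0, 0, 0], "jaw": -1},
    {"delta_pos": [0, 0, 10], "delta_rot": [0, 0, 0], "jaw": -1},
    {"delta_pos": [0, 0, 0], "delta_rot": [0, 0, 0], "jaw": -1},
  ],
)

```text
time_s: 3.18
eef_pos: [0.4867, 0.295, 0.0864]
ee_rot: [0.896, 0.444, -0.002, 0.0]
wrist_force: [0.1, -0.3, 0.5]
finger_gap: 0.0855
```

carry_out(
  commands=[
    {"delta_pos": [0, 0, 0], "delta_rot": [0, 0, 0], "jaw": 0},
    {"delta_pos": [0, 0, 0], "delta_rot": [0, 0, 0], "jaw": 0.2},
    {"delta_pos": [0, 0, 0], "delta_rot": [0, 0, 0], "jaw": 1},
    {"delta_pos": [0, 0, 0], "delta_rot": [0, 0, 0], "jaw": 1},
    {"delta_pos": [0, 0, 0], "delta_rot": [0, 0, 0], "jaw": 1},
    {"delta_pos": [0, 0, 0], "delta_rot": [0, 0, 0], "jaw": 1},
    {"delta_pos": [0, 0, 0], "delta_rot": [0, 0, 0], "jaw": 1},
    {"delta_pos": [0, 0, 0], "delta_rot": [0, 0, 0], "jaw": 1},
  ],
)

```text
time_s: 3.85
eef_pos: [0.4886, 0.2962, 0.0897]
ee_rot: [0.896, 0.443, 0.001, -0.0]
wrist_force: [-1.0, -0.3, 5.5]
finger_gap: 0.0497
```

```bash
sed -i 's/-ax\*0+ -np.radians(lean)\*ax/np.radians(lean)*ax/' h.py; python3 - <<'E'
from h import *
st();print(tgt(104.8,15).as_matrix()[:,2])
I,D=viewer.read_camera('scene');C=cloud('scene',D)
cv2.imwrite('pics/s1.png',cv2.resize(I[170:270,270:390],(600,500),interpolation=2))
E
```

```text
t 3.85 p [0.4886 0.2962 0.0897] phi -37.39 z [ 0.0021  0.0017 -1.    ] F [-1.04 -0.32  5.45] gap 0.0497 J [-0.91  0.63  0.44  1.89 -0.4   0.7  -0.88]
[ 0.25023231  0.06611423 -0.96592583]
```

View pics/s1.png

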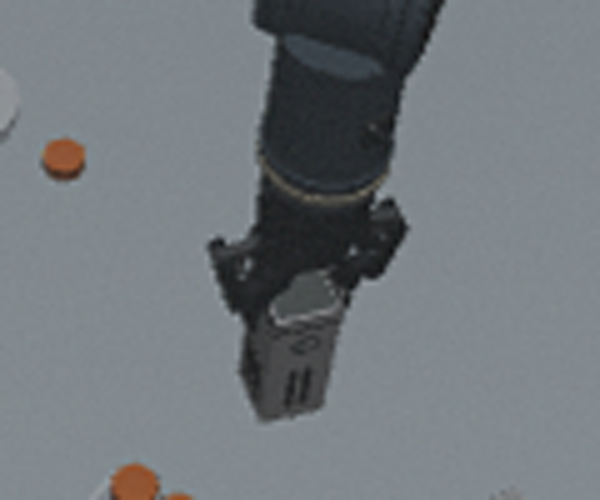

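The grip holds: gap 49.7 mm, with the canister square between the fingers at (300,350) in the crop. Next I'll lift, carry it to the stand-off point in front of the probe and turn it.

carry_out(
  commands=[
    {"delta_pos": [0, 0, -10], "delta_rot": [0, 0, 0], "jaw": 1},
    {"delta_pos": [0, 0, -20], "delta_rot": [0, 0, 0], "jaw": 1},
    {"delta_pos": [0, 0, -25], "delta_rot": [0, 0, 0], "jaw": 1},
    {"delta_pos": [0, 0, -25], "delta_rot": [0, 0, 0], "jaw": 1},
    {"delta_pos": [0, 0, -25], "delta_rot": [0, 0, 0], "jaw": 1},
    {"delta_pos": [0, 0, -25], "delta_rot": [0, 0, 0], "jaw": 1},
    {"delta_pos": [0, 0, -15], "delta_rot": [0, 0, 0], "jaw": 1},
    {"delta_pos": [0, 0, 0], "delta_rot": [0, 0, 0], "jaw": 1},
  ],
)

```text
time_s: 4.57
eef_pos: [0.4891, 0.2959, 0.2372]
ee_rot: [0.897, 0.443, 0.003, -0.0]
wrist_force: [0.8, 0.7, -3.8]
finger_gap: 0.0496
```

carry_out(
  commands=[
    {"delta_pos": [-14.3, 9.3, 0], "delta_rot": [0, 0, 0], "jaw": 1},
    {"delta_pos": [-25, 17, 0], "delta_rot": [0, 0, 0], "jaw": 1},
    {"delta_pos": [-25, 17, 0], "delta_rot": [0, 0, 0], "jaw": 1},
    {"delta_pos": [-25, 17, 0], "delta_rot": [0, 0, 0], "jaw": 1},
    {"delta_pos": [-25, 17, 0], "delta_rot": [0, 0, 0], "jaw": 1},
    {"delta_pos": [-25, 17, 0], "delta_rot": [0, 0, 0], "jaw": 1},
    {"delta_pos": [-25, 17, 0], "delta_rot": [0, 0, 0], "jaw": 1},
    {"delta_pos": [-25, 17, 0], "delta_rot": [0, 0, 0], "jaw": 1},
    {"delta_pos": [-25, 17, 0], "delta_rot": [0, 0, 0], "jaw": 1},
    {"delta_pos": [-25, 17, 0], "delta_rot": [0, 0, 0], "jaw": 1},
    {"delta_pos": [-25, 17, 0], "delta_rot": [0, 0, 0], "jaw": 1},
    {"delta_pos": [-10, 7, 0], "delta_rot": [0, 0, 0], "jaw": 1},
  ],
)

```text
time_s: 5.57
eef_pos: [0.4671, -0.0401, 0.2327]
ee_rot: [0.898, 0.441, -0.001, 0.0]
wrist_force: [-0.6, -0.7, -3.5]
finger_gap: 0.0495
```

carry_out(
  commands=[
    {"delta_pos": [0, 0, 0], "delta_rot": [0, 0, -0.06], "jaw": 1},
    {"delta_pos": [0, 0, 0], "delta_rot": [0, 0, -0.12], "jaw": 1},
    {"delta_pos": [0, 0, 0], "delta_rot": [0, 0, -0.12], "jaw": 1},
    {"delta_pos": [0, 0, 0], "delta_rot": [0, 0, -0.12], "jaw": 1},
    {"delta_pos": [0, 0, 0], "delta_rot": [0, 0, -0.12], "jaw": 1},
    {"delta_pos": [0, 0, 0], "delta_rot": [0, 0, -0.12], "jaw": 1},
    {"delta_pos": [0, 0, 0], "delta_rot": [0, 0, -0.12], "jaw": 1},
    {"delta_pos": [0, 0, 0], "delta_rot": [0, 0, -0.12], "jaw": 1},
    {"delta_pos": [0, 0, 0], "delta_rot": [0, 0, -0.12], "jaw": 1},
    {"delta_pos": [0, 0, 0], "delta_rot": [0, 0, -0.12], "jaw": 1},
    {"delta_pos": [0, 0, 0], "delta_rot": [0, 0, -0.12], "jaw": 1},
    {"delta_pos": [0, 0, 0], "delta_rot": [0, 0, -0.12], "jaw": 1},
  ],
)

```text
time_s: 6.57
eef_pos: [0.4678, -0.0358, 0.2322]
ee_rot: [0.407, 0.914, -0.001, -0.001]
wrist_force: [-1.0, 0.3, -3.0]
finger_gap: 0.0489
```

carry_out(
  commands=[
    {"delta_pos": [0, 0, 0], "delta_rot": [0, 0, -0.12], "jaw": 1},
    {"delta_pos": [0, 0, 0], "delta_rot": [0, 0, -0.12], "jaw": 1},
    {"delta_pos": [0, 0, 0], "delta_rot": [0, 0, -0.12], "jaw": 1},
    {"delta_pos": [0, 0, 0], "delta_rot": [0, 0, -0.12], "jaw": 1},
    {"delta_pos": [0, 0, 0], "delta_rot": [0, 0, -0.12], "jaw": 1},
    {"delta_pos": [0, 0, 0], "delta_rot": [0, 0, -0.12], "jaw": 1},
    {"delta_pos": [0, 0, 0], "delta_rot": [0, 0, -0.12], "jaw": 1},
    {"delta_pos": [0, 0, 0], "delta_rot": [0, 0, -0.12], "jaw": 1},
    {"delta_pos": [0, 0, 0], "delta_rot": [0, 0, -0.1], "jaw": 1},
    {"delta_pos": [0, 0, 0], "delta_rot": [0, 0, 0], "jaw": 1},
  ],
)

```text
time_s: 7.4
eef_pos: [0.4678, -0.0359, 0.2323]
ee_rot: [-0.11, 0.994, 0.0, -0.001]
wrist_force: [0.2, -1.0, -2.7]
finger_gap: 0.0493
```

```bash
python3 - <<'E'
from h import *
xc=np.array([.9339,.2467,.2588]);c=np.array([.5344,-.0213,.2184])
plan(c-.04*xc,tgt(104.8,15))
E
```

```text
t 7.4 p [ 0.4678 -0.0359  0.2323] phi 102.64 z [-2.2e-03 -1.0e-04 -1.0e+00] F [ 0.23 -1.03 -2.66] gap 0.0493 J [-0.06  0.27  0.05  1.96 -0.02  0.92  1.79]
need mm [-29.6  -1.8  24.2] rot [-0.0045 -0.2639 -0.0375]
```

carry_out(
  commands=[
    {"delta_pos": [-7, -1, 8], "delta_rot": [0, 0, -0.037], "jaw": 1},
    {"delta_pos": [-15, -1, 10], "delta_rot": [0, 0, 0], "jaw": 1},
    {"delta_pos": [-7, 0, 6], "delta_rot": [0, 0, 0], "jaw": 1},
    {"delta_pos": [0, 0, 0], "delta_rot": [0, -0.066, 0], "jaw": 1},
    {"delta_pos": [0, 0, 0], "delta_rot": [0, -0.066, 0], "jaw": 1},
    {"delta_pos": [0, 0, 0], "delta_rot": [0, -0.066, 0], "jaw": 1},
    {"delta_pos": [0, 0, 0], "delta_rot": [0, -0.066, 0], "jaw": 1},
    {"delta_pos": [0, 0, 0], "delta_rot": [0, 0, 0], "jaw": 1},
    {"delta_pos": [0, 0, 0], "delta_rot": [0, 0, 0], "jaw": 1},
  ],
)

```text
time_s: 8.15
eef_pos: [0.4964, -0.0308, 0.2089]
ee_rot: [-0.124, 0.984, 0.017, 0.129]
wrist_force: [0.3, -0.2, -4.0]
finger_gap: 0.0493
```

```bash
python3 - <<'E'
from h import *
xc=np.array([.9339,.2467,.2588]);c=np.array([.5344,-.0213,.2184])
plan(c-.01*xc,tgt(104.8,15))
A=[]
for n,(v,u) in dict(top=(130,215),scene=(150,190)).items():
    I,D=viewer.read_camera(n);A.append(cv2.resize(I[v:v+80,u:u+80],(400,400),interpolation=2))
cv2.imwrite('pics/s2.png',np.clip(np.hstack(A)*1.4,0,255).astype(np.uint8))
E
```

```text
t 8.15 p [ 0.4964 -0.0308  0.2089] phi 104.36 z [ 0.2498  0.0649 -0.9661] F [ 0.27 -0.18 -4.01] gap 0.0493 J [ 0.03  0.23 -0.02  2.14 -0.13  0.52  1.94]
need mm [-30.3  -0.3   1. ] rot [-0.0011 -0.0008 -0.0077]
```

View pics/s2.png

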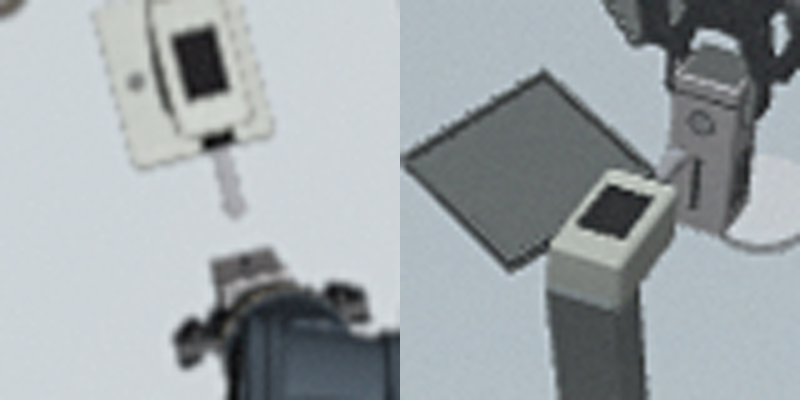

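The canister stands before the probe with the one-rib side and its tag (scene crop (703,122)) facing the tip. I'll check the tag against where it should project.

```bash
python3 - <<'E'
from h import *
p,q=st();M=q.as_matrix();t=p-.0053*M[:,2]-.025*M[:,0]
print('pred tag',t,proj('scene',[t]),proj('top',[p-.0403*M[:,2]-s*.025*M[:,0]+k*.025*M[:,1] for s in(-1,1) for k in(-1,1)]))
I,D=viewer.read_camera('scene');g=cv2.cvtColor(I,6)
c,r=rays('scene',[[250.6-.4,174.4-.4]])
n=-M[:,0];s=(n@(t-c))/(r[0]@n);x=c+s*r[0];print('ray on side plane: off tool y',(x-t)@M[:,1]*1e3,'up',-(x-t)@M[:,2]*1e3)
# side plane depth check
C=cloud('scene',D)[168:190,246:256].reshape(-1,3);print('plane dist mm',np.percentile((C-t)@n*1e3,[10,50,90]))
K=cloud('scene',D)[150:172,240:262].reshape(-1,3);h=-(K-p)@M[:,2]*1e3;print('top height over tcp',np.percentile(h[(h>25)&(h<55)],[10,50,90]))
E
```

```text
t 8.25 p [ 0.4981 -0.0303  0.2093] phi 104.47 z [ 0.2512  0.0651 -0.9657] F [-0.2  -0.05 -3.51] gap 0.0493 J [ 0.03  0.23 -0.02  2.14 -0.13  0.52  1.94]
pred tag [ 0.52017438 -0.0245736   0.22095261] [[250.23661634 174.04107151]] [[275.45814396 196.24398495]
 [261.8104685  199.74098534]
 [272.1945519  182.74368652]
 [258.46621719 186.24165907]]
ray on side plane: off tool y -0.15254126485716799 up 0.12532687836373624
plane dist mm [-1.66687742  2.33376479  6.38776964]
top height over tcp [29.66028576 39.12665898 48.351039  ]
```

carry_out(
  commands=[
    {"delta_pos": [-6, 0, 0], "delta_rot": [0, 0, -0.007], "jaw": 1},
    {"delta_pos": [-9, 0, 0], "delta_rot": [0, 0, 0], "jaw": 1},
    {"delta_pos": [-9, 0, 0.7], "delta_rot": [0, 0, 0], "jaw": 1},
    {"delta_pos": [-6, 0, 0], "delta_rot": [0, 0, 0], "jaw": 1},
    {"delta_pos": [-3, 0, 0], "delta_rot": [0, 0, 0], "jaw": 1},
    {"delta_pos": [0, 0, 0], "delta_rot": [0, 0, 0], "jaw": 1},
    {"delta_pos": [0, 0, 0], "delta_rot": [0, 0, 0], "jaw": 1},
    {"delta_pos": [0, 0, 0], "delta_rot": [0, 0, 0], "jaw": 1},
  ],
)

```text
time_s: 8.97
eef_pos: [0.5282, -0.0223, 0.217]
ee_rot: [-0.129, 0.983, 0.016, 0.13]
wrist_force: [-0.8, -0.0, -3.2]
finger_gap: 0.0497
```

carry_out(
  commands=[
    {"delta_pos": [-1, 0, 0], "delta_rot": [0, 0, 0], "jaw": 1},
    {"delta_pos": [-1, 0, 0], "delta_rot": [0, 0, 0], "jaw": 1},
    {"delta_pos": [-1, 0, 0], "delta_rot": [0, 0, 0], "jaw": 1},
    {"delta_pos": [0, 0, 0], "delta_rot": [0, 0, 0], "jaw": 1},
    {"delta_pos": [0, 0, 0], "delta_rot": [0, 0, 0], "jaw": 1},
  ],
)

```text
time_s: 9.38
eef_pos: [0.5314, -0.0215, 0.2181]
ee_rot: [-0.129, 0.983, 0.016, 0.131]
wrist_force: [0.2, 1.3, -3.8]
finger_gap: 0.049
```

```bash
python3 - <<'E'
from h import *
xc=np.array([.9339,.2467,.2588]);c=np.array([.5344,-.0213,.2184])
plan(c,tgt(104.8,15));print(bot.get_obs()['wrist_force']@xc)
E
```

```text
t 9.38 p [ 0.5314 -0.0215  0.2181] phi 104.89 z [ 0.2527  0.0653 -0.9653] F [ 0.19  1.25 -3.8 ] gap 0.049 J [ 0.01  0.26 -0.01  2.06 -0.11  0.57  1.91]
need mm [-2.9 -0.6  0.4] rot [-0.0014  0.0022  0.002 ]
-0.4967997285636742
```

carry_out(
  commands=[
    {"delta_pos": [-1, 0, 0], "delta_rot": [0, 0, 0], "jaw": 1},
    {"delta_pos": [-1, 0, 0], "delta_rot": [0, 0, 0], "jaw": 1},
    {"delta_pos": [-1, 0, 0], "delta_rot": [0, 0, 0], "jaw": 1},
    {"delta_pos": [0, 0, 0], "delta_rot": [0, 0, 0], "jaw": 1},
  ],
)

```text
time_s: 9.72
eef_pos: [0.5342, -0.0207, 0.2188]
ee_rot: [-0.129, 0.983, 0.016, 0.13]
wrist_force: [-1.6, -0.6, -3.2]
finger_gap: 0.0493
```

carry_out(
  commands=[
    {"delta_pos": [-1, 0, 0], "delta_rot": [0, 0, 0], "jaw": 1},
    {"delta_pos": [0, 0, 0], "delta_rot": [0, 0, 0], "jaw": 1},
    {"delta_pos": [0, 0, 0], "delta_rot": [0, 0, 0], "jaw": 1},
  ],
)

```text
time_s: 9.97
eef_pos: [0.5348, -0.0205, 0.2188]
ee_rot: [-0.129, 0.983, 0.016, 0.13]
wrist_force: [-3.2, -1.1, -2.8]
finger_gap: 0.0493
```

carry_out(
  commands=[
    {"delta_pos": [-1, 0, 0], "delta_rot": [0, 0, 0], "jaw": 1},
    {"delta_pos": [-1, 0, 0], "delta_rot": [0, 0, 0], "jaw": 1},
    {"delta_pos": [0, 0, 0], "delta_rot": [0, 0, 0], "jaw": 1},
    {"delta_pos": [0, 0, 0], "delta_rot": [0, 0, 0], "jaw": 1},
  ],
)

```text
time_s: 10.3
eef_pos: [0.536, -0.0202, 0.2191]
ee_rot: [-0.128, 0.983, 0.016, 0.13]
wrist_force: [-6.3, -2.5, -1.8]
finger_gap: 0.0495
```

```bash
python3 - <<'E'
from h import *
xc=np.array([.9339,.2467,.2588]);c=np.array([.5344,-.0213,.2184])
plan(c,tgt(104.8,15));print(bot.get_obs()['wrist_force']@xc)
E
```

```text
t 10.3 p [ 0.536  -0.0202  0.2191] phi 104.88 z [ 0.2506  0.0651 -0.9659] F [-6.32 -2.5  -1.76] gap 0.0495 J [ 0.    0.27 -0.01  2.04 -0.11  0.58  1.91]
need mm [ 2.  -0.6  0.2] rot [-0.0011  0.0001  0.0017]
-6.97055026681919
```

carry_out(
  commands=[
    {"delta_pos": [-1, 0, 0], "delta_rot": [0, 0, 0], "jaw": 1},
    {"delta_pos": [-1.2, 0, 0], "delta_rot": [0, 0, 0], "jaw": 1},
    {"delta_pos": [0, 0, 0], "delta_rot": [0, 0, 0], "jaw": 1},
    {"delta_pos": [0, 0, 0], "delta_rot": [0, 0, 0], "jaw": 1},
  ],
)

```text
time_s: 10.63
eef_pos: [0.537, -0.0199, 0.2192]
ee_rot: [-0.128, 0.983, 0.016, 0.129]
wrist_force: [-8.6, -2.9, -1.4]
finger_gap: 0.0495
```

carry_out(
  commands=[
    {"delta_pos": [0, 0, 0], "delta_rot": [0, 0, 0], "jaw": 1},
    {"delta_pos": [0, 0, 0], "delta_rot": [0, 0, 0], "jaw": 1},
    {"delta_pos": [0, 0, 0], "delta_rot": [0, 0, 0], "jaw": 1},
  ],
)

```text
time_s: 10.88
eef_pos: [0.537, -0.0199, 0.2192]
ee_rot: [-0.128, 0.983, 0.016, 0.129]
wrist_force: [-9.6, -3.1, -1.9]
finger_gap: 0.049
```

```bash
python3 - <<'E'
from h import *
xc=np.array([.9339,.2467,.2588])
st();print(bot.get_obs()['wrist_force']@xc)
E
```

```text
t 10.88 p [ 0.537  -0.0199  0.2192] phi 104.87 z [ 0.2486  0.0649 -0.9664] F [-9.56 -3.11 -1.85] gap 0.049 J [ 0.    0.27 -0.01  2.04 -0.11  0.58  1.9 ]
-10.178460720163779
```

About 9 N net now, so the probe is in by about 3 mm. I'll hold, back off and turn half round about the tool axis.

carry_out(
  commands=[
    {"delta_pos": [0, 0, 0], "delta_rot": [0, 0, 0], "jaw": 1},
    {"delta_pos": [0, 0, 0], "delta_rot": [0, 0, 0], "jaw": 1},
    {"delta_pos": [0, 0, 0], "delta_rot": [0, 0, 0], "jaw": 1},
    {"delta_pos": [0, 0, 0], "delta_rot": [0, 0, 0], "jaw": 1},
    {"delta_pos": [0, 0, 0], "delta_rot": [0, 0, 0], "jaw": 1},
    {"delta_pos": [2, 0, 0], "delta_rot": [0, 0, 0], "jaw": 1},
    {"delta_pos": [5, 0, 0], "delta_rot": [0, 0, 0], "jaw": 1},
    {"delta_pos": [12, 0, 0], "delta_rot": [0, 0, 0], "jaw": 1},
    {"delta_pos": [18, 0, 0], "delta_rot": [0, 0, 0], "jaw": 1},
    {"delta_pos": [18, 0, 0], "delta_rot": [0, 0, 0], "jaw": 1},
    {"delta_pos": [10, 0, 0], "delta_rot": [0, 0, 0], "jaw": 1},
    {"delta_pos": [0, 0, 0], "delta_rot": [0, 0, 0], "jaw": 1},
  ],
)

```text
time_s: 11.88
eef_pos: [0.4766, -0.0361, 0.2028]
ee_rot: [-0.128, 0.983, 0.016, 0.13]
wrist_force: [-1.3, 0.3, -4.0]
finger_gap: 0.0492
```

carry_out(
  commands=[
    {"delta_pos": [0, 0, 0], "delta_rot": [0, 0, 0.06], "jaw": 1},
    {"delta_pos": [0, 0, 0], "delta_rot": [0, 0, 0.12], "jaw": 1},
    {"delta_pos": [0, 0, 0], "delta_rot": [0, 0, 0.12], "jaw": 1},
    {"delta_pos": [0, 0, 0], "delta_rot": [0, 0, 0.12], "jaw": 1},
    {"delta_pos": [0, 0, 0], "delta_rot": [0, 0, 0.12], "jaw": 1},
    {"delta_pos": [0, 0, 0], "delta_rot": [0, 0, 0.12], "jaw": 1},
    {"delta_pos": [0, 0, 0], "delta_rot": [0, 0, 0.12], "jaw": 1},
    {"delta_pos": [0, 0, 0], "delta_rot": [0, 0, 0.12], "jaw": 1},
    {"delta_pos": [0, 0, 0], "delta_rot": [0, 0, 0.12], "jaw": 1},
    {"delta_pos": [0, 0, 0], "delta_rot": [0, 0, 0.12], "jaw": 1},
    {"delta_pos": [0, 0, 0], "delta_rot": [0, 0, 0.12], "jaw": 1},
    {"delta_pos": [0, 0, 0], "delta_rot": [0, 0, 0.12], "jaw": 1},
  ],
)

```text
time_s: 12.88
eef_pos: [0.4801, -0.0352, 0.2039]
ee_rot: [0.529, 0.838, 0.096, 0.091]
wrist_force: [0.0, 0.1, -4.5]
finger_gap: 0.0492
```

carry_out(
  commands=[
    {"delta_pos": [0, 0, 0], "delta_rot": [0, 0, 0.12], "jaw": 1},
    {"delta_pos": [0, 0, 0], "delta_rot": [0, 0, 0.12], "jaw": 1},
    {"delta_pos": [0, 0, 0], "delta_rot": [0, 0, 0.12], "jaw": 1},
    {"delta_pos": [0, 0, 0], "delta_rot": [0, 0, 0.12], "jaw": 1},
    {"delta_pos": [0, 0, 0], "delta_rot": [0, 0, 0.12], "jaw": 1},
    {"delta_pos": [0, 0, 0], "delta_rot": [0, 0, 0.12], "jaw": 1},
    {"delta_pos": [0, 0, 0], "delta_rot": [0, 0, 0.12], "jaw": 1},
    {"delta_pos": [0, 0, 0], "delta_rot": [0, 0, 0.12], "jaw": 1},
    {"delta_pos": [0, 0, 0], "delta_rot": [0, 0, 0.12], "jaw": 1},
    {"delta_pos": [0, 0, 0], "delta_rot": [0, 0, 0.12], "jaw": 1},
    {"delta_pos": [0, 0, 0], "delta_rot": [0, 0, 0.12], "jaw": 1},
    {"delta_pos": [0, 0, 0], "delta_rot": [0, 0, 0.12], "jaw": 1},
  ],
)

```text
time_s: 13.88
eef_pos: [0.4801, -0.0353, 0.2039]
ee_rot: [0.95, 0.282, 0.133, 0.005]
wrist_force: [-1.0, 0.6, -2.9]
finger_gap: 0.0494
```

carry_out(
  commands=[
    {"delta_pos": [0, 0, 0], "delta_rot": [0, 0, 0.12], "jaw": 1},
    {"delta_pos": [0, 0, 0], "delta_rot": [0, 0, 0.12], "jaw": 1},
    {"delta_pos": [0, 0, 0], "delta_rot": [0, 0, 0.08], "jaw": 1},
    {"delta_pos": [0, 0, 0], "delta_rot": [0, 0, 0], "jaw": 1},
    {"delta_pos": [0, 0, 0], "delta_rot": [0, 0, 0], "jaw": 1},
  ],
)

```text
time_s: 14.3
eef_pos: [0.4796, -0.0352, 0.2036]
ee_rot: [0.982, 0.131, 0.131, -0.015]
wrist_force: [-0.7, 0.1, -4.0]
finger_gap: 0.0495
```

```bash
python3 - <<'E'
from h import *
xc=np.array([.9339,.2467,.2588]);c=np.array([.5344,-.0213,.2184])
plan(c-.03*xc,tgt(-75.2,15))
p,q=st();M=q.as_matrix();t=p-.0053*M[:,2]+.025*M[:,0];print('pred tag',t,proj('scene',[t]))
I,D=viewer.read_camera('scene')
cv2.imwrite('pics/s3.png',np.clip(cv2.resize(I[150:220,220:290],(560,560),interpolation=2)*1.4,0,255).astype(np.uint8))
E
```

```text
t 14.3 p [ 0.4796 -0.0352  0.2036] phi -74.8 z [ 0.2539  0.0649 -0.9651] F [-0.69  0.13 -4.01] gap 0.0495 J [-0.58  0.29  0.8   2.2  -0.6   0.57 -0.65]
need mm [28.5  0.7  0.4] rot [ 0.0021 -0.0033  0.0077]
t 14.3 p [ 0.4796 -0.0352  0.2036] phi -74.8 z [ 0.2539  0.0649 -0.9651] F [-0.69  0.13 -4.01] gap 0.0495 J [-0.58  0.29  0.8   2.2  -0.6   0.57 -0.65]
pred tag [ 0.50149331 -0.02923589  0.21524453] [[252.42667809 171.40707031]]
```

View pics/s3.png

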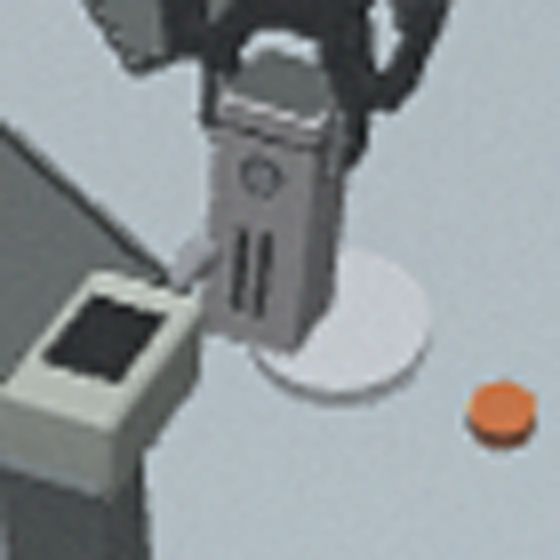

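The two-rib side faces the probe. The tag at (262,176) in the crop matches the prediction within 0.3 px. Now I'll press it.

carry_out(
  commands=[
    {"delta_pos": [8, 0, 0], "delta_rot": [0, 0, 0.007], "jaw": 1},
    {"delta_pos": [14, 0.6, 0.4], "delta_rot": [0, 0, 0], "jaw": 1},
    {"delta_pos": [14, 0, 0], "delta_rot": [0, 0, 0], "jaw": 1},
    {"delta_pos": [9, 0, 0], "delta_rot": [0, 0, 0], "jaw": 1},
    {"delta_pos": [5, 0, 0], "delta_rot": [0, 0, 0], "jaw": 1},
    {"delta_pos": [2, 0, 0], "delta_rot": [0, 0, 0], "jaw": 1},
    {"delta_pos": [0, 0, 0], "delta_rot": [0, 0, 0], "jaw": 1},
    {"delta_pos": [0, 0, 0], "delta_rot": [0, 0, 0], "jaw": 1},
  ],
)

```text
time_s: 15.02
eef_pos: [0.5267, -0.0236, 0.2161]
ee_rot: [0.983, 0.126, 0.13, -0.017]
wrist_force: [-0.2, -0.2, -3.9]
finger_gap: 0.0496
```

carry_out(
  commands=[
    {"delta_pos": [1, 0, 0], "delta_rot": [0, 0, 0], "jaw": 1},
    {"delta_pos": [1, 0, 0], "delta_rot": [0, 0, 0], "jaw": 1},
    {"delta_pos": [1, 0, 0], "delta_rot": [0, 0, 0], "jaw": 1},
    {"delta_pos": [0, 0, 0], "delta_rot": [0, 0, 0], "jaw": 1},
    {"delta_pos": [0, 0, 0], "delta_rot": [0, 0, 0], "jaw": 1},
  ],
)

```text
time_s: 15.43
eef_pos: [0.5301, -0.0227, 0.2172]
ee_rot: [0.983, 0.126, 0.131, -0.017]
wrist_force: [-0.4, -0.2, -4.0]
finger_gap: 0.0494
```

```bash
python3 - <<'E'
from h import *
xc=np.array([.9339,.2467,.2588]);c=np.array([.5344,-.0213,.2184])
plan(c,tgt(-75.2,15));print(bot.get_obs()['wrist_force']@xc)
E
```

```text
t 15.43 p [ 0.5301 -0.0227  0.2172] phi -75.4 z [ 0.2527  0.0654 -0.9653] F [-0.41 -0.24 -3.99] gap 0.0494 J [-0.59  0.35  0.8   2.08 -0.6   0.65 -0.71]
need mm [ 4.7 -0.2  0. ] rot [ 0.0013 -0.0022 -0.0033]
-1.4749959089729836
```

carry_out(
  commands=[
    {"delta_pos": [1, 0, 0], "delta_rot": [0, 0, 0], "jaw": 1},
    {"delta_pos": [1, 0, 0], "delta_rot": [0, 0, 0], "jaw": 1},
    {"delta_pos": [1, 0, 0], "delta_rot": [0, 0, 0], "jaw": 1},
    {"delta_pos": [1, 0, 0], "delta_rot": [0, 0, 0], "jaw": 1},
    {"delta_pos": [0, 0, 0], "delta_rot": [0, 0, 0], "jaw": 1},
    {"delta_pos": [0, 0, 0], "delta_rot": [0, 0, 0], "jaw": 1},
  ],
)

```text
time_s: 15.93
eef_pos: [0.5339, -0.0217, 0.2182]
ee_rot: [0.983, 0.126, 0.131, -0.016]
wrist_force: [-0.0, -0.3, -4.9]
finger_gap: 0.0493
```

carry_out(
  commands=[
    {"delta_pos": [1, 0, 0], "delta_rot": [0, 0, 0], "jaw": 1},
    {"delta_pos": [1, 0, 0], "delta_rot": [0, 0, 0], "jaw": 1},
    {"delta_pos": [0, 0, 0], "delta_rot": [0, 0, 0], "jaw": 1},
    {"delta_pos": [0, 0, 0], "delta_rot": [0, 0, 0], "jaw": 1},
  ],
)

```text
time_s: 16.27
eef_pos: [0.5358, -0.0212, 0.2187]
ee_rot: [0.983, 0.126, 0.131, -0.016]
wrist_force: [0.2, 0.5, -3.4]
finger_gap: 0.0493
```

carry_out(
  commands=[
    {"delta_pos": [1, 0, 0], "delta_rot": [0, 0, 0], "jaw": 1},
    {"delta_pos": [1, 0, 0], "delta_rot": [0, 0, 0], "jaw": 1},
    {"delta_pos": [0, 0, 0], "delta_rot": [0, 0, 0], "jaw": 1},
    {"delta_pos": [0, 0, 0], "delta_rot": [0, 0, 0], "jaw": 1},
  ],
)

```text
time_s: 16.6
eef_pos: [0.5371, -0.0208, 0.219]
ee_rot: [0.983, 0.126, 0.13, -0.017]
wrist_force: [-3.0, -0.9, -3.1]
finger_gap: 0.0491
```

carry_out(
  commands=[
    {"delta_pos": [1, 0, 0], "delta_rot": [0, 0, 0], "jaw": 1},
    {"delta_pos": [1, 0, 0], "delta_rot": [0, 0, 0], "jaw": 1},
    {"delta_pos": [0, 0, 0], "delta_rot": [0, 0, 0], "jaw": 1},
    {"delta_pos": [0, 0, 0], "delta_rot": [0, 0, 0], "jaw": 1},
  ],
)

```text
time_s: 16.93
eef_pos: [0.5383, -0.0205, 0.2193]
ee_rot: [0.983, 0.126, 0.13, -0.017]
wrist_force: [-6.6, -1.1, -1.3]
finger_gap: 0.0493
```

carry_out(
  commands=[
    {"delta_pos": [1, 0, 0], "delta_rot": [0, 0, 0], "jaw": 1},
    {"delta_pos": [1.3, 0, 0], "delta_rot": [0, 0, 0], "jaw": 1},
    {"delta_pos": [0, 0, 0], "delta_rot": [0, 0, 0], "jaw": 1},
    {"delta_pos": [0, 0, 0], "delta_rot": [0, 0, 0], "jaw": 1},
  ],
)

```text
time_s: 17.27
eef_pos: [0.5395, -0.0202, 0.2195]
ee_rot: [0.984, 0.126, 0.129, -0.017]
wrist_force: [-10.1, -3.5, -1.8]
finger_gap: 0.0494
```

carry_out(
  commands=[
    {"delta_pos": [0, 0, 0], "delta_rot": [0, 0, 0], "jaw": 1},
    {"delta_pos": [0, 0, 0], "delta_rot": [0, 0, 0], "jaw": 1},
    {"delta_pos": [0, 0, 0], "delta_rot": [0, 0, 0], "jaw": 1},
  ],
)

```text
time_s: 17.52
eef_pos: [0.5394, -0.0201, 0.2194]
ee_rot: [0.984, 0.126, 0.129, -0.017]
wrist_force: [-10.2, -3.2, -1.2]
finger_gap: 0.0492
```

```bash
python3 - <<'E'
from h import *
xc=np.array([.9339,.2467,.2588])
st();print(bot.get_obs()['wrist_force']@xc)
E
```

```text
t 17.52 p [ 0.5394 -0.0201  0.2194] phi -75.44 z [ 0.2489  0.0654 -0.9663] F [-10.21  -3.16  -1.18] gap 0.0492 J [-0.59  0.37  0.8   2.05 -0.6   0.67 -0.72]
-10.625047212562786
```

carry_out(
  commands=[
    {"delta_pos": [0, 0, 0], "delta_rot": [0, 0, 0], "jaw": 1},
    {"delta_pos": [0, 0, 0], "delta_rot": [0, 0, 0], "jaw": 1},
    {"delta_pos": [0, 0, 0], "delta_rot": [0, 0, 0], "jaw": 1},
    {"delta_pos": [0, 0, 0], "delta_rot": [0, 0, 0], "jaw": 1},
    {"delta_pos": [-2, 0, 0], "delta_rot": [0, 0, 0], "jaw": 1},
    {"delta_pos": [-5, 0, 0], "delta_rot": [0, 0, 0], "jaw": 1},
    {"delta_pos": [-12, 0, 0], "delta_rot": [0, 0, 0], "jaw": 1},
    {"delta_pos": [-18, 0, 0], "delta_rot": [0, 0, 0], "jaw": 1},
    {"delta_pos": [-18, 0, 0], "delta_rot": [0, 0, 0], "jaw": 1},
    {"delta_pos": [-8, 0, 0], "delta_rot": [0, 0, 0], "jaw": 1},
    {"delta_pos": [0, 0, 0], "delta_rot": [0, 0, 0], "jaw": 1},
  ],
)

```text
time_s: 18.43
eef_pos: [0.4815, -0.0353, 0.2038]
ee_rot: [0.983, 0.125, 0.13, -0.017]
wrist_force: [-0.7, -0.6, -4.1]
finger_gap: 0.0494
```

carry_out(
  commands=[
    {"delta_pos": [0, 0, 0], "delta_rot": [0, -0.06, 0], "jaw": 1},
    {"delta_pos": [0, 0, 0], "delta_rot": [0, -0.1, 0], "jaw": 1},
    {"delta_pos": [0, 0, 0], "delta_rot": [0, -0.1, 0], "jaw": 1},
    {"delta_pos": [0, 0, 0], "delta_rot": [0, 0, 0], "jaw": 1},
  ],
)

```text
time_s: 18.77
eef_pos: [0.4872, -0.0329, 0.204]
ee_rot: [0.992, 0.13, 0.001, 0.002]
wrist_force: [2.8, 0.1, -3.3]
finger_gap: 0.0491
```

```bash
python3 - <<'E'
from h import *
plan([.5,.19,.091],tgt(-75.2))
S=np.load('top0.npz');I=S['I'].astype(int)
m=(I[...,2]>150)&(I[...,0]<110);ys,xs=np.nonzero(m[200:240,220:300]);print('cap',onz('top',[[xs.mean()+220,ys.mean()+200]],.014))
m=I.min(2)[195:235,250:290]>200;ys,xs=np.nonzero(m);print('dish',onz('top',[[xs.mean()+250,ys.mean()+195]],.018) if len(xs) else I[215,270])
E
```

```text
t 18.77 p [ 0.4872 -0.0329  0.204 ] phi -75.1 z [ 0.0016 -0.0034 -1.    ] F [ 2.8   0.13 -3.32] gap 0.0491 J [-0.63  0.46  0.88  1.98 -0.44  0.91 -0.83]
need mm [  69.6 -212.6  112.3] rot [ 0.0037 -0.0007  0.0018]
cap [[0.40797845 0.04519429 0.014     ]]
dish [159 158 157]
```

carry_out(
  commands=[
    {"delta_pos": [4.6, -15.6, 0], "delta_rot": [0.003, 0, 0.002], "jaw": 1},
    {"delta_pos": [10, -30, 0], "delta_rot": [0, 0, 0], "jaw": 1},
    {"delta_pos": [10, -30, 0], "delta_rot": [0, 0, 0], "jaw": 1},
    {"delta_pos": [10, -30, 0], "delta_rot": [0, 0, 0], "jaw": 1},
    {"delta_pos": [10, -30, 0], "delta_rot": [0, 0, 0], "jaw": 1},
    {"delta_pos": [10, -30, 10], "delta_rot": [0, 0, 0], "jaw": 1},
    {"delta_pos": [10, -30, 20], "delta_rot": [0, 0, 0], "jaw": 1},
    {"delta_pos": [5, -17, 20], "delta_rot": [0, 0, 0], "jaw": 1},
    {"delta_pos": [0, 0, 20], "delta_rot": [0, 0, 0], "jaw": 1},
    {"delta_pos": [0, 0, 20], "delta_rot": [0, 0, 0], "jaw": 1},
    {"delta_pos": [0, 0, 10], "delta_rot": [0, 0, 0], "jaw": 1},
    {"delta_pos": [0, 0, 5], "delta_rot": [0, 0, 0], "jaw": 1},
  ],
)

```text
time_s: 19.77
eef_pos: [0.4973, 0.1888, 0.0986]
ee_rot: [0.992, 0.126, 0.002, -0.001]
wrist_force: [-0.5, -0.6, -3.5]
finger_gap: 0.049
```

carry_out(
  commands=[
    {"delta_pos": [0, 0, 2], "delta_rot": [0, 0, 0], "jaw": 1},
    {"delta_pos": [0, 0, 0], "delta_rot": [0, 0, 0], "jaw": 1},
    {"delta_pos": [0, 0, 0], "delta_rot": [0, 0, 0], "jaw": 1},
  ],
)

```text
time_s: 20.02
eef_pos: [0.4981, 0.1885, 0.0986]
ee_rot: [0.992, 0.126, 0.003, -0.002]
wrist_force: [-1.2, -0.1, -3.3]
finger_gap: 0.0492
```

```bash
python3 - <<'E'
from h import *
plan([.5,.19,.090],tgt(-75.2))
E
```

```text
t 20.02 p [0.4981 0.1885 0.0986] phi -75.55 z [ 0.0049  0.0042 -1.    ] F [-1.2  -0.09 -3.28] gap 0.0492 J [-0.92  0.65  0.75  1.99 -0.66  0.75 -1.09]
need mm [ 2.2 -0.9  8.6] rot [-0.0029 -0.0058 -0.0061]
```

carry_out(
  commands=[
    {"delta_pos": [0, 0, 3], "delta_rot": [-0.003, -0.006, 0], "jaw": 1},
    {"delta_pos": [0, 0, 3], "delta_rot": [0, 0, 0], "jaw": 1},
    {"delta_pos": [0, 0, 1], "delta_rot": [0, 0, 0], "jaw": 1},
    {"delta_pos": [0, 0, 1], "delta_rot": [0, 0, 0], "jaw": 1},
    {"delta_pos": [0, 0, 0], "delta_rot": [0, 0, 0], "jaw": 1},
  ],
)

```text
time_s: 20.43
eef_pos: [0.4974, 0.1887, 0.0898]
ee_rot: [0.992, 0.126, -0.001, 0.0]
wrist_force: [0.0, -0.3, -3.1]
finger_gap: 0.0496
```

carry_out(
  commands=[
    {"delta_pos": [0, 0, 1], "delta_rot": [0, 0, 0], "jaw": 1},
    {"delta_pos": [0, 0, 0], "delta_rot": [0, 0, 0], "jaw": 1},
    {"delta_pos": [0, 0, 0], "delta_rot": [0, 0, 0], "jaw": 1},
  ],
)

```text
time_s: 20.68
eef_pos: [0.4975, 0.1886, 0.0898]
ee_rot: [0.992, 0.126, -0.001, -0.0]
wrist_force: [-4.3, 0.4, 13.1]
finger_gap: 0.0493
```

carry_out(
  commands=[
    {"delta_pos": [0, 0, -1], "delta_rot": [0, 0, 0], "jaw": 1},
    {"delta_pos": [0, 0, 0], "delta_rot": [0, 0, 0], "jaw": 0},
    {"delta_pos": [0, 0, 0], "delta_rot": [0, 0, 0], "jaw": -0.5},
    {"delta_pos": [0, 0, 0], "delta_rot": [0, 0, 0], "jaw": -1},
    {"delta_pos": [0, 0, 0], "delta_rot": [0, 0, 0], "jaw": -1},
    {"delta_pos": [0, 0, 0], "delta_rot": [0, 0, 0], "jaw": -1},
    {"delta_pos": [0, 0, -15], "delta_rot": [0, 0, 0], "jaw": -1},
    {"delta_pos": [0, 0, -25], "delta_rot": [0, 0, 0], "jaw": -1},
    {"delta_pos": [0, 0, -25], "delta_rot": [0, 0, 0], "jaw": -1},
    {"delta_pos": [0, 0, -15], "delta_rot": [0, 0, 0], "jaw": -1},
  ],
)

```text
time_s: 21.52
eef_pos: [0.4981, 0.1884, 0.1718]
ee_rot: [0.992, 0.126, -0.0, 0.0]
wrist_force: [0.9, 0.2, 0.6]
finger_gap: 0.0857
```

carry_out(
  commands=[
    {"delta_pos": [0, 0, 0], "delta_rot": [0, 0, -0.121], "jaw": -1},
    {"delta_pos": [0, 0, 0], "delta_rot": [0, 0, -0.121], "jaw": -1},
    {"delta_pos": [0, 0, 0], "delta_rot": [0, 0, -0.121], "jaw": -1},
    {"delta_pos": [0, 0, 0], "delta_rot": [0, 0, -0.121], "jaw": -1},
    {"delta_pos": [0, 0, 0], "delta_rot": [0, 0, -0.121], "jaw": -1},
    {"delta_pos": [0, 0, 0], "delta_rot": [0, 0, -0.121], "jaw": -1},
    {"delta_pos": [0, 0, 0], "delta_rot": [0, 0, -0.121], "jaw": -1},
    {"delta_pos": [0, 0, 0], "delta_rot": [0, 0, -0.121], "jaw": -1},
    {"delta_pos": [0, 0, 0], "delta_rot": [0, 0, -0.121], "jaw": -1},
    {"delta_pos": [0, 0, 0], "delta_rot": [0, 0, -0.121], "jaw": -1},
    {"delta_pos": [0, 0, 0], "delta_rot": [0, 0, -0.121], "jaw": -1},
    {"delta_pos": [0, 0, 0], "delta_rot": [0, 0, -0.121], "jaw": -1},
  ],
)

```text
time_s: 22.52
eef_pos: [0.4975, 0.1886, 0.1698]
ee_rot: [0.656, 0.755, -0.001, -0.0]
wrist_force: [-0.4, -0.3, -0.0]
finger_gap: 0.0857
```

carry_out(
  commands=[
    {"delta_pos": [0, 0, 0], "delta_rot": [0, 0, -0.119], "jaw": -1},
    {"delta_pos": [0, 0, 0], "delta_rot": [0, 0, 0], "jaw": -1},
    {"delta_pos": [0, 0, 0], "delta_rot": [0, 0, 0], "jaw": -1},
  ],
)

```text
time_s: 22.77
eef_pos: [0.4975, 0.1885, 0.1698]
ee_rot: [0.614, 0.789, -0.001, -0.001]
wrist_force: [0.3, 0.1, 0.1]
finger_gap: 0.0853
```

```bash
python3 - <<'E'
from h import *
plan([.4962,.1883,.088],tgt(14.5))
I,D=viewer.read_camera('scene')
cv2.imwrite('pics/s4.png',cv2.resize(I[150:270,230:390],(640,480),interpolation=2))
E
```

```text
t 22.77 p [0.4975 0.1885 0.1698] phi 14.26 z [-1.8e-03 -6.0e-04 -1.0e+00] F [0.27 0.1  0.12] gap 0.0853 J [-0.71  0.46  0.38  1.9  -0.23  0.82  0.04]
need mm [ 0.2 -1.1 81.8] rot [-0.0019  0.0002 -0.0042]
```

View pics/s4.png

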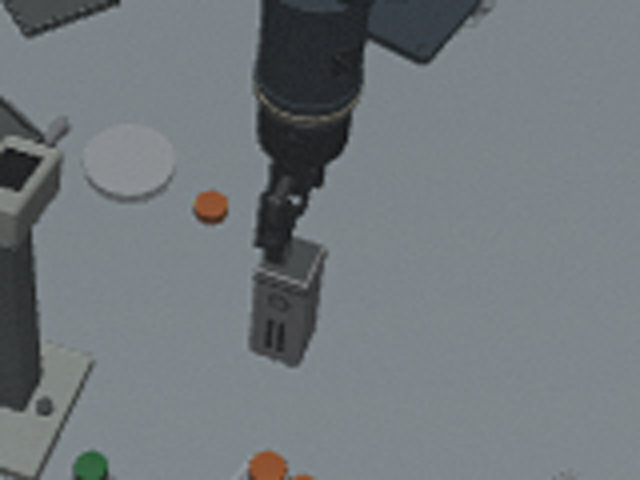

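The canister stands upright at crop (285,300) with the two-rib side facing the camera, and the gripper is above it, turned a quarter. Now I'll descend and take it by sides 1 and 2.

carry_out(
  commands=[
    {"delta_pos": [0.2, -1.1, 15], "delta_rot": [0, 0, -0.004], "jaw": -1},
    {"delta_pos": [0, 0, 25], "delta_rot": [0, 0, 0], "jaw": -1},
    {"delta_pos": [0, 0, 22], "delta_rot": [0, 0, 0], "jaw": -1},
    {"delta_pos": [0, 0, 15], "delta_rot": [0, 0, 0], "jaw": -1},
    {"delta_pos": [0, 0, 4], "delta_rot": [0, 0, 0], "jaw": -1},
    {"delta_pos": [0, 0, 0], "delta_rot": [0, 0, 0], "jaw": -1},
  ],
)

```text
time_s: 23.32
eef_pos: [0.4955, 0.1882, 0.0878]
ee_rot: [0.612, 0.791, -0.002, -0.001]
wrist_force: [-0.4, 0.1, -0.3]
finger_gap: 0.0857
```

carry_out(
  commands=[
    {"delta_pos": [0, 0, 0], "delta_rot": [0, 0, 0], "jaw": 0},
    {"delta_pos": [0, 0, 0], "delta_rot": [0, 0, 0], "jaw": 0.2},
    {"delta_pos": [0, 0, 0], "delta_rot": [0, 0, 0], "jaw": 1},
    {"delta_pos": [0, 0, 0], "delta_rot": [0, 0, 0], "jaw": 1},
    {"delta_pos": [0, 0, 0], "delta_rot": [0, 0, 0], "jaw": 1},
    {"delta_pos": [0, 0, 0], "delta_rot": [0, 0, 0], "jaw": 1},
    {"delta_pos": [0, 0, 0], "delta_rot": [0, 0, 0], "jaw": 1},
    {"delta_pos": [0, 0, 0], "delta_rot": [0, 0, 0], "jaw": 1},
  ],
)

```text
time_s: 23.98
eef_pos: [0.4966, 0.1887, 0.0899]
ee_rot: [0.611, 0.792, -0.0, -0.0]
wrist_force: [-1.3, -0.7, 6.6]
finger_gap: 0.0494
```

```bash
python3 - <<'E'
from h import *
plan([.465,-.036,.23],tgt(14.5))
E
```

```text
t 23.98 p [0.4966 0.1887 0.0899] phi 14.69 z [-3.e-04  1.e-04 -1.e+00] F [-1.33 -0.65  6.61] gap 0.0494 J [-0.67  0.57  0.32  1.99 -0.29  0.63  0.1 ]
need mm [-209.3  -87.6 -140.1] rot [-0.0003 -0.0002  0.0033]
```

carry_out(
  commands=[
    {"delta_pos": [0, 0, -10], "delta_rot": [0, 0, 0], "jaw": 1},
    {"delta_pos": [0, 0, -20], "delta_rot": [0, 0, 0], "jaw": 1},
    {"delta_pos": [0, 0, -25], "delta_rot": [0, 0, 0], "jaw": 1},
    {"delta_pos": [0, 0, -25], "delta_rot": [0, 0, 0], "jaw": 1},
    {"delta_pos": [-8, -3.5, -25], "delta_rot": [0, 0, 0], "jaw": 1},
    {"delta_pos": [-20, -8.4, -20], "delta_rot": [0, 0, 0], "jaw": 1},
    {"delta_pos": [-30, -12.6, -15], "delta_rot": [0, 0, 0], "jaw": 1},
    {"delta_pos": [-30, -12.6, 0], "delta_rot": [0, 0, 0], "jaw": 1},
    {"delta_pos": [-30, -12.6, 0], "delta_rot": [0, 0, 0], "jaw": 1},
    {"delta_pos": [-30, -12.6, 0], "delta_rot": [0, 0, 0], "jaw": 1},
    {"delta_pos": [-30, -12.6, 0], "delta_rot": [0, 0, 0], "jaw": 1},
    {"delta_pos": [-31, -12.7, 0], "delta_rot": [0, 0, 0], "jaw": 1},
  ],
)

```text
time_s: 24.98
eef_pos: [0.4639, -0.037, 0.2299]
ee_rot: [0.611, 0.792, -0.001, -0.0]
wrist_force: [0.8, 0.6, -3.6]
finger_gap: 0.0495
```

carry_out(
  commands=[
    {"delta_pos": [0, 0, 0], "delta_rot": [0, 0, -0.08], "jaw": 1},
    {"delta_pos": [0, 0, 0], "delta_rot": [0, 0, -0.12], "jaw": 1},
    {"delta_pos": [0, 0, 0], "delta_rot": [0, 0, -0.12], "jaw": 1},
    {"delta_pos": [0, 0, 0], "delta_rot": [0, 0, -0.12], "jaw": 1},
    {"delta_pos": [0, 0, 0], "delta_rot": [0, 0, -0.12], "jaw": 1},
    {"delta_pos": [0, 0, 0], "delta_rot": [0, 0, -0.12], "jaw": 1},
    {"delta_pos": [0, 0, 0], "delta_rot": [0, 0, -0.12], "jaw": 1},
    {"delta_pos": [0, 0, 0], "delta_rot": [0, 0, -0.12], "jaw": 1},
    {"delta_pos": [0, 0, 0], "delta_rot": [0, 0, -0.12], "jaw": 1},
    {"delta_pos": [0, 0, 0], "delta_rot": [0, 0, -0.12], "jaw": 1},
    {"delta_pos": [0, 0, 0], "delta_rot": [0, 0, -0.12], "jaw": 1},
    {"delta_pos": [0, 0, 0], "delta_rot": [0, 0, -0.12], "jaw": 1},
  ],
)

```text
time_s: 25.98
eef_pos: [0.4644, -0.036, 0.2297]
ee_rot: [-0.046, 0.999, -0.001, -0.001]
wrist_force: [0.4, -0.6, -4.2]
finger_gap: 0.0492
```

carry_out(
  commands=[
    {"delta_pos": [0, 0, 0], "delta_rot": [0, 0, -0.12], "jaw": 1},
    {"delta_pos": [0, 0, 0], "delta_rot": [0, 0, -0.05], "jaw": 1},
    {"delta_pos": [0, 0, 0], "delta_rot": [0, 0, 0], "jaw": 1},
    {"delta_pos": [0, 0, 0], "delta_rot": [0, 0, 0], "jaw": 1},
  ],
)

```text
time_s: 26.32
eef_pos: [0.4646, -0.036, 0.2295]
ee_rot: [-0.126, 0.992, -0.0, -0.001]
wrist_force: [0.1, -0.4, -4.2]
finger_gap: 0.0496
```

```bash
python3 - <<'E'
from h import *
xc=np.array([.9339,.2467,.2588]);c=np.array([.5344,-.0213,.2184])
plan(c-.04*xc,tgt(104.8,15))
E
```

```text
t 26.32 p [ 0.4646 -0.036   0.2295] phi 104.52 z [-0.0015 -0.0011 -1.    ] F [ 0.13 -0.35 -4.21] gap 0.0496 J [-0.11  0.27  0.11  1.97 -0.04  0.9   1.84]
need mm [-32.7  -3.5  21.4] rot [-0.0013 -0.2636 -0.0047]
```

carry_out(
  commands=[
    {"delta_pos": [-8, -1, 5], "delta_rot": [0, 0, -0.005], "jaw": 1},
    {"delta_pos": [-16, -1.5, 10], "delta_rot": [0, 0, 0], "jaw": 1},
    {"delta_pos": [-8, -1, 6], "delta_rot": [0, 0, 0], "jaw": 1},
    {"delta_pos": [0, 0, 0], "delta_rot": [0, -0.066, 0], "jaw": 1},
    {"delta_pos": [0, 0, 0], "delta_rot": [0, -0.066, 0], "jaw": 1},
    {"delta_pos": [0, 0, 0], "delta_rot": [0, -0.066, 0], "jaw": 1},
    {"delta_pos": [0, 0, 0], "delta_rot": [0, -0.066, 0], "jaw": 1},
    {"delta_pos": [0, 0, 0], "delta_rot": [0, 0, 0], "jaw": 1},
    {"delta_pos": [0, 0, 0], "delta_rot": [0, 0, 0], "jaw": 1},
  ],
)

```text
time_s: 27.07
eef_pos: [0.4959, -0.0312, 0.2077]
ee_rot: [-0.128, 0.983, 0.017, 0.128]
wrist_force: [-0.2, -0.2, -3.4]
finger_gap: 0.0497
```

```bash
python3 - <<'E'
from h import *
xc=np.array([.9339,.2467,.2588]);c=np.array([.5344,-.0213,.2184])
plan(c,tgt(104.8,15))
p,q=st();M=q.as_matrix();t=p-.0053*M[:,2]-.025*M[:,0];print('pred tag',proj('scene',[t]))
I,D=viewer.read_camera('scene')
cv2.imwrite('pics/s5.png',np.clip(cv2.resize(I[150:220,220:290],(560,560),interpolation=2)*1.4,0,255).astype(np.uint8))
E
```

```text
t 27.07 p [ 0.4959 -0.0312  0.2077] phi 104.88 z [ 0.2479  0.0661 -0.9665] F [-0.2  -0.17 -3.35] gap 0.0497 J [-0.02  0.23  0.04  2.14 -0.17  0.52  1.99]
need mm [-41.2  -0.3  -0.1] rot [ 0.0006 -0.0023  0.0013]
t 27.07 p [ 0.4959 -0.0312  0.2077] phi 104.88 z [ 0.2479  0.0661 -0.9665] F [-0.2  -0.17 -3.35] gap 0.0497 J [-0.02  0.23  0.04  2.14 -0.17  0.52  1.99]
pred tag [[250.46098625 173.88825285]]
```

View pics/s5.png

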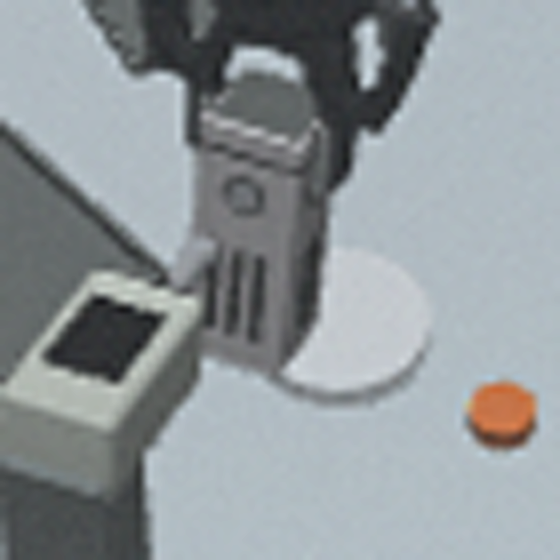

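The three-rib side faces the probe and the tag at (244,194) in the crop matches the prediction.

carry_out(
  commands=[
    {"delta_pos": [-6, 0, 0], "delta_rot": [0, 0, 0], "jaw": 1},
    {"delta_pos": [-9, 0, 0], "delta_rot": [0, 0, 0], "jaw": 1},
    {"delta_pos": [-9, 0, 0], "delta_rot": [0, 0, 0], "jaw": 1},
    {"delta_pos": [-7, 0, 0], "delta_rot": [0, 0, 0], "jaw": 1},
    {"delta_pos": [-4, 0, 0], "delta_rot": [0, 0, 0], "jaw": 1},
    {"delta_pos": [-2, 0, 0], "delta_rot": [0, 0, 0], "jaw": 1},
    {"delta_pos": [0, 0, 0], "delta_rot": [0, 0, 0], "jaw": 1},
    {"delta_pos": [0, 0, 0], "delta_rot": [0, 0, 0], "jaw": 1},
  ],
)

```text
time_s: 27.78
eef_pos: [0.5308, -0.0217, 0.2173]
ee_rot: [-0.129, 0.983, 0.017, 0.129]
wrist_force: [0.5, -0.6, -3.6]
finger_gap: 0.0494
```

carry_out(
  commands=[
    {"delta_pos": [-1, 0, 0], "delta_rot": [0, 0, 0], "jaw": 1},
    {"delta_pos": [-1, 0, 0], "delta_rot": [0, 0, 0], "jaw": 1},
    {"delta_pos": [-1, 0, 0], "delta_rot": [0, 0, 0], "jaw": 1},
    {"delta_pos": [0, 0, 0], "delta_rot": [0, 0, 0], "jaw": 1},
    {"delta_pos": [0, 0, 0], "delta_rot": [0, 0, 0], "jaw": 1},
  ],
)

```text
time_s: 28.2
eef_pos: [0.5339, -0.021, 0.2183]
ee_rot: [-0.129, 0.983, 0.017, 0.13]
wrist_force: [0.4, 0.2, -3.8]
finger_gap: 0.0495
```

```bash
python3 - <<'E'
from h import *
xc=np.array([.9339,.2467,.2588]);c=np.array([.5344,-.0213,.2184])
plan(c,tgt(104.8,15));print(bot.get_obs()['wrist_force']@xc)
E
```

```text
t 28.2 p [ 0.5339 -0.021   0.2183] phi 104.96 z [ 0.2504  0.0665 -0.9659] F [ 0.36  0.17 -3.77] gap 0.0495 J [-0.05  0.27  0.05  2.05 -0.15  0.57  1.95]
need mm [-0.4 -0.4  0. ] rot [0.0003 0.0003 0.0028]
-0.5986897402415475
```

carry_out(
  commands=[
    {"delta_pos": [-1, 0, 0], "delta_rot": [0, 0, 0], "jaw": 1},
    {"delta_pos": [-1, 0, 0], "delta_rot": [0, 0, 0], "jaw": 1},
    {"delta_pos": [0, 0, 0], "delta_rot": [0, 0, 0], "jaw": 1},
    {"delta_pos": [0, 0, 0], "delta_rot": [0, 0, 0], "jaw": 1},
  ],
)

```text
time_s: 28.53
eef_pos: [0.5354, -0.0205, 0.2187]
ee_rot: [-0.129, 0.983, 0.017, 0.129]
wrist_force: [-1.4, -0.4, -3.6]
finger_gap: 0.0494
```

carry_out(
  commands=[
    {"delta_pos": [-1, 0, 0], "delta_rot": [0, 0, 0], "jaw": 1},
    {"delta_pos": [-1, 0, 0], "delta_rot": [0, 0, 0], "jaw": 1},
    {"delta_pos": [0, 0, 0], "delta_rot": [0, 0, 0], "jaw": 1},
    {"delta_pos": [0, 0, 0], "delta_rot": [0, 0, 0], "jaw": 1},
  ],
)

```text
time_s: 28.87
eef_pos: [0.5366, -0.0202, 0.2189]
ee_rot: [-0.129, 0.983, 0.017, 0.129]
wrist_force: [-5.0, -1.4, -1.8]
finger_gap: 0.0491
```

carry_out(
  commands=[
    {"delta_pos": [-1, 0, 0], "delta_rot": [0, 0, 0], "jaw": 1},
    {"delta_pos": [-1, 0, 0], "delta_rot": [0, 0, 0], "jaw": 1},
    {"delta_pos": [-1, 0, 0], "delta_rot": [0, 0, 0], "jaw": 1},
    {"delta_pos": [0, 0, 0], "delta_rot": [0, 0, 0], "jaw": 1},
    {"delta_pos": [0, 0, 0], "delta_rot": [0, 0, 0], "jaw": 1},
    {"delta_pos": [0, 0, 0], "delta_rot": [0, 0, 0], "jaw": 1},
    {"delta_pos": [0, 0, 0], "delta_rot": [0, 0, 0], "jaw": 1},
  ],
)

```text
time_s: 29.45
eef_pos: [0.5381, -0.0198, 0.2191]
ee_rot: [-0.129, 0.983, 0.017, 0.127]
wrist_force: [-9.2, -2.3, -1.1]
finger_gap: 0.049
```

```bash
python3 - <<'E'
from h import *
xc=np.array([.9339,.2467,.2588])
st();print(bot.get_obs()['wrist_force']@xc)
E
```

```text
t 29.45 p [ 0.5381 -0.0198  0.2191] phi 104.93 z [ 0.2458  0.066  -0.9671] F [-9.15 -2.26 -1.12] gap 0.049 J [-0.05  0.28  0.05  2.04 -0.15  0.59  1.95]
-9.392191039040602
```

carry_out(
  commands=[
    {"delta_pos": [0, 0, 0], "delta_rot": [0, 0, 0], "jaw": 1},
    {"delta_pos": [0, 0, 0], "delta_rot": [0, 0, 0], "jaw": 1},
    {"delta_pos": [0, 0, 0], "delta_rot": [0, 0, 0], "jaw": 1},
    {"delta_pos": [0, 0, 0], "delta_rot": [0, 0, 0], "jaw": 1},
    {"delta_pos": [0, 0, 0], "delta_rot": [0, 0, 0], "jaw": 1},
    {"delta_pos": [2, 0, 0], "delta_rot": [0, 0, 0], "jaw": 1},
    {"delta_pos": [5, 0, 0], "delta_rot": [0, 0, 0], "jaw": 1},
    {"delta_pos": [12, 0, 0], "delta_rot": [0, 0, 0], "jaw": 1},
    {"delta_pos": [18, 0, 0], "delta_rot": [0, 0, 0], "jaw": 1},
    {"delta_pos": [18, 0, 0], "delta_rot": [0, 0, 0], "jaw": 1},
    {"delta_pos": [8, 0, 0], "delta_rot": [0, 0, 0], "jaw": 1},
    {"delta_pos": [0, 0, 0], "delta_rot": [0, 0, 0], "jaw": 1},
  ],
)

```text
time_s: 30.45
eef_pos: [0.4803, -0.0354, 0.2036]
ee_rot: [-0.129, 0.983, 0.017, 0.129]
wrist_force: [0.9, 0.5, -3.8]
finger_gap: 0.0495
```

carry_out(
  commands=[
    {"delta_pos": [0, 0, 0], "delta_rot": [0, 0.06, 0], "jaw": 1},
    {"delta_pos": [0, 0, 0], "delta_rot": [0, 0.1, 0], "jaw": 1},
    {"delta_pos": [0, 0, 0], "delta_rot": [0, 0.1, 0], "jaw": 1},
    {"delta_pos": [0, 0, 0], "delta_rot": [0, 0, 0], "jaw": 1},
    {"delta_pos": [0, 0, 0], "delta_rot": [0, 0, 0], "jaw": 1},
  ],
)

```text
time_s: 30.87
eef_pos: [0.4842, -0.0338, 0.2036]
ee_rot: [-0.131, 0.991, -0.0, 0.003]
wrist_force: [-0.0, 0.6, -3.5]
finger_gap: 0.0491
```

```bash
python3 - <<'E'
from h import *
plan([.493,-.230,.11],tgt(104.8))
E
```

```text
t 30.87 p [ 0.4842 -0.0338  0.2036] phi 105.07 z [ 5.3e-03  6.0e-04 -1.0e+00] F [-0.02  0.62 -3.53] gap 0.0491 J [-0.1   0.33  0.1   1.97 -0.05  0.84  1.86]
need mm [  43.  -191.7   93.6] rot [-0.0008  0.0053  0.0048]
```

carry_out(
  commands=[
    {"delta_pos": [3, -12, 0], "delta_rot": [0, 0.005, 0.005], "jaw": 1},
    {"delta_pos": [6, -30, 0], "delta_rot": [0, 0, 0], "jaw": 1},
    {"delta_pos": [7, -30, 0], "delta_rot": [0, 0, 0], "jaw": 1},
    {"delta_pos": [7, -30, 0], "delta_rot": [0, 0, 0], "jaw": 1},
    {"delta_pos": [7, -30, 0], "delta_rot": [0, 0, 0], "jaw": 1},
    {"delta_pos": [7, -30, 0], "delta_rot": [0, 0, 0], "jaw": 1},
    {"delta_pos": [6, -30, 5], "delta_rot": [0, 0, 0], "jaw": 1},
    {"delta_pos": [0, 0, 20], "delta_rot": [0, 0, 0], "jaw": 1},
    {"delta_pos": [0, 0, 25], "delta_rot": [0, 0, 0], "jaw": 1},
    {"delta_pos": [0, 0, 25], "delta_rot": [0, 0, 0], "jaw": 1},
    {"delta_pos": [0, 0, 15], "delta_rot": [0, 0, 0], "jaw": 1},
    {"delta_pos": [0, 0, 0], "delta_rot": [0, 0, 0], "jaw": 1},
  ],
)

```text
time_s: 31.87
eef_pos: [0.4859, -0.232, 0.1114]
ee_rot: [-0.127, 0.992, 0.0, -0.003]
wrist_force: [-0.3, 0.8, -3.1]
finger_gap: 0.0493
```

```bash
python3 - <<'E'
from h import *
plan([.493,-.230,.095],tgt(104.8))
A=[]
for n,(v,u) in dict(top=(150,270),scene=(130,180)).items():
    I,D=viewer.read_camera(n);A.append(cv2.resize(I[v:v+80,u:u+80],(400,400),interpolation=2))
cv2.imwrite('pics/s6.png',np.clip(np.hstack(A)*1.4,0,255).astype(np.uint8))
E
```

```text
t 31.87 p [ 0.4859 -0.232   0.1114] phi 104.58 z [-5.9e-03  1.0e-04 -1.0e+00] F [-0.27  0.78 -3.08] gap 0.0493 J [ 0.27  0.52  0.12  1.94 -0.1   0.68  2.28]
need mm [-7.5  0.2 16.4] rot [ 0.0016 -0.0057 -0.0039]
```

View pics/s6.png

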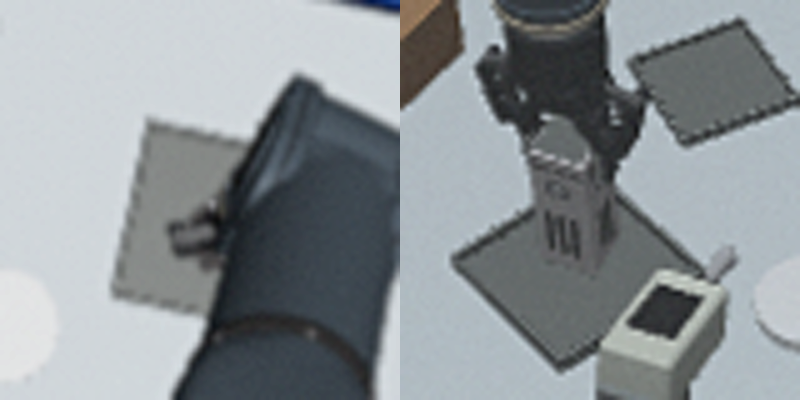

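The canister (scene crop (570,205)) hangs upright near the middle of the larger tray. I'll lower it.

carry_out(
  commands=[
    {"delta_pos": [-3, 0, 4], "delta_rot": [0, -0.006, 0], "jaw": 1},
    {"delta_pos": [-3, 0, 4], "delta_rot": [0, 0, 0], "jaw": 1},
    {"delta_pos": [0, 0, 3], "delta_rot": [0, 0, 0], "jaw": 1},
    {"delta_pos": [0, 0, 2], "delta_rot": [0, 0, 0], "jaw": 1},
    {"delta_pos": [0, 0, 1], "delta_rot": [0, 0, 0], "jaw": 1},
    {"delta_pos": [0, 0, 0], "delta_rot": [0, 0, 0], "jaw": 1},
    {"delta_pos": [0, 0, 0], "delta_rot": [0, 0, 0], "jaw": 1},
  ],
)

```text
time_s: 32.55
eef_pos: [0.4943, -0.2301, 0.1]
ee_rot: [-0.128, 0.992, -0.0, 0.001]
wrist_force: [0.1, 0.3, -3.5]
finger_gap: 0.0491
```

carry_out(
  commands=[
    {"delta_pos": [0, 0, 1], "delta_rot": [0, 0, 0], "jaw": 1},
    {"delta_pos": [0, 0, 0], "delta_rot": [0, 0, 0], "jaw": 1},
    {"delta_pos": [0, 0, 0], "delta_rot": [0, 0, 0], "jaw": 1},
  ],
)

```text
time_s: 32.8
eef_pos: [0.4943, -0.2301, 0.099]
ee_rot: [-0.128, 0.992, -0.0, 0.001]
wrist_force: [0.1, -0.1, -3.5]
finger_gap: 0.0492
```

carry_out(
  commands=[
    {"delta_pos": [0, 0, 1.5], "delta_rot": [0, 0, 0], "jaw": 1},
    {"delta_pos": [0, 0, 1.5], "delta_rot": [0, 0, 0], "jaw": 1},
    {"delta_pos": [0, 0, 0], "delta_rot": [0, 0, 0], "jaw": 1},
    {"delta_pos": [0, 0, 0], "delta_rot": [0, 0, 0], "jaw": 1},
  ],
)

```text
time_s: 33.13
eef_pos: [0.4942, -0.2301, 0.0958]
ee_rot: [-0.128, 0.992, 0.0, 0.001]
wrist_force: [-0.2, -0.5, -4.2]
finger_gap: 0.0493
```

carry_out(
  commands=[
    {"delta_pos": [0, 0, 1], "delta_rot": [0, 0, 0], "jaw": 1},
    {"delta_pos": [0, 0, 0], "delta_rot": [0, 0, 0], "jaw": 1},
    {"delta_pos": [0, 0, 0], "delta_rot": [0, 0, 0], "jaw": 1},
  ],
)

```text
time_s: 33.38
eef_pos: [0.4945, -0.2302, 0.095]
ee_rot: [-0.128, 0.992, -0.0, 0.002]
wrist_force: [1.8, 0.4, -2.5]
finger_gap: 0.0495
```

Touching the floor: z is 0.095 and the weight is starting to unload. I'll release and rise.

carry_out(
  commands=[
    {"delta_pos": [0, 0, 0.5], "delta_rot": [0, 0, 0], "jaw": 1},
    {"delta_pos": [0, 0, 0], "delta_rot": [0, 0, 0], "jaw": 0},
    {"delta_pos": [0, 0, 0], "delta_rot": [0, 0, 0], "jaw": -0.5},
    {"delta_pos": [0, 0, 0], "delta_rot": [0, 0, 0], "jaw": -1},
    {"delta_pos": [0, 0, 0], "delta_rot": [0, 0, 0], "jaw": -1},
    {"delta_pos": [0, 0, 0], "delta_rot": [0, 0, 0], "jaw": -1},
    {"delta_pos": [0, 0, -15], "delta_rot": [0, 0, 0], "jaw": -1},
    {"delta_pos": [0, 0, -25], "delta_rot": [0, 0, 0], "jaw": -1},
    {"delta_pos": [0, 0, -25], "delta_rot": [0, 0, 0], "jaw": -1},
    {"delta_pos": [0, 0, -25], "delta_rot": [0, 0, 0], "jaw": -1},
    {"delta_pos": [0, 0, -25], "delta_rot": [0, 0, 0], "jaw": -1},
    {"delta_pos": [0, 0, 0], "delta_rot": [0, 0, 0], "jaw": -1},
  ],
)

```text
time_s: 34.38
eef_pos: [0.496, -0.2313, 0.214]
ee_rot: [-0.128, 0.992, -0.002, 0.005]
wrist_force: [0.9, -0.3, 0.5]
finger_gap: 0.0851
```

```bash
python3 - <<'E'
from h import *
st()
I,D=viewer.read_camera('scene');C=cloud('scene',D)
cv2.imwrite('pics/s7.png',np.clip(cv2.resize(I[110:290,170:410],(720,540),interpolation=2)*1.3,0,255).astype(np.uint8))
q=C.reshape(-1,3);k=(abs(q[:,0]-.494)<.05)&(abs(q[:,1]+.23)<.05)&(q[:,2]>.12)&(q[:,2]<.145);q=q[k];print(len(q),q.mean(0),cv2.minAreaRect(q[:,:2].astype(np.float32)))
E
```

```text
t 34.38 p [ 0.496  -0.2313  0.214 ] phi 104.65 z [ 0.0096 -0.0022 -1.    ] F [ 0.87 -0.31  0.46] gap 0.0851 J [ 0.25  0.4   0.15  1.81 -0.07  0.92  2.26]
157 [ 0.50144618 -0.226218    0.13232995] ((0.49855905771255493, -0.22830680012702942), (0.053641267120838165, 0.054091986268758774), 16.190319061279297)
```

View pics/s7.png

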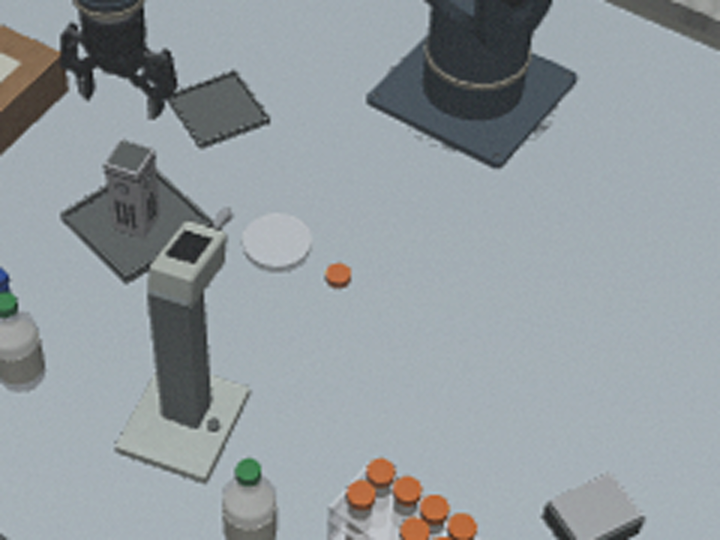

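The canister stands upright and free in the larger tray (crop (130,190)), about 5 mm from the centre. The bystanders in view have not moved.

```bash
python3 -c "
from plant import bot
print(bot.sign_off())"
```

```text
the job is handed in; nothing more can be done
None
```

The job is handed in. All three tags were pressed in order, and the canister was then released upright in the larger tray. The hand-in gave no verdict.

**Presses:** Net force on the probe, from the wrist sensor, was about 9 N on tag 1, 9.5 N on tag 2 and 8.5 N on tag 3. At 3 N per mm that is about 3 mm of travel. I did not read the probe's travel directly. Each press was held for 0.5 s or more. Before each press, the tag appeared within about 0.4 px of its predicted place in the scene camera.

**Regrasp:** I set the canister down once between tags 2 and 3. I then took it by the one-rib and two-rib sides, because my fingers had covered tag 3.

**Last checks:**
- **Canister:** It stands upright, its top face at about 0.132 m against the expected 0.135 m. Its axis is about 5 mm from the tray's centre by depth, or about 1–2 mm going by where the gripper let go.
- **Gripper:** It is open and clear above the canister.
- **Probe and bystanders:** The probe looks fully out, and the bystanders in the final crop look unmoved. I judged both by eye only. The tip box, the tissue box and the far end of the tube rack were partly or wholly outside that crop.
- **Time:** It took 34.4 s of the 72 s.

**One disagreement:** Tag 2 met the probe about 2.5 mm later than tag 1. That fits the canister sitting about 1.3 mm off centre in the first grip.

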